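Load a sample cassette and crank it into the reader

TASK

Take the sample cassette with the domed top out of the tight rack, stand it on the open counter to change your grip from its ends to its broad faces, and seat it in the cradle of the reader's carriage. Then hold the crank by its loose black sleeve, never letting the crank turn without the sleeve in your grip, and wind it clockwise to its stop so that the cassette goes all the way under the hood; then press the plunger on the hood down to its stop, keep it there for half a second and let it come back up. Leave everything else where it stands.

Things in the scene. Friction and masses are not known exactly. Their poses are not given: they have to be found in the camera images.
- cassette_dome: the sample cassette to load, the only one with a shallow round dome on top (34 mm across, 9 mm high, too sloped to grip): 36 mm wide (own x, the two broad faces), 56 mm long (own y, the two end faces), 80 mm tall, about 0.16 kg, white plastic; origin at the underside's centre, z up. Starts in one of the rack's three slots, whose walls cover its broad faces (3 mm gap): grip its ends there
- cassette_flat: another cassette in the rack, with a plain flat top; leave alone. 36 mm wide (own x, the two broad faces), 56 mm long (own y, the two end faces), 80 mm tall, about 0.16 kg, white plastic; origin at the underside's centre, z up
- cassette_step: another cassette in the rack, with a 5 mm high bar across the top at each end; leave alone. 36 mm wide (own x, the two broad faces), 56 mm long (own y, the two end faces), 80 mm tall, about 0.16 kg, white plastic; origin at the underside's centre, z up
- rack: fixed grey rack, base 146 x 64 x 10 mm, with three slots 46 mm apart along its own x (at x = -46, 0, 46 mm), 42 mm wide between 4 mm walls that are 50 mm long (own y) and rise to 97 mm above the counter; slots are open at both y ends and the cassettes stand on its base with their y along the rack's y. Origin at the centre of its underside
- loader: the fixed reader. Origin on the counter, z up. The rail (110 mm wide, 16 mm high) runs along its own y from y = -155 to +145 mm. The hood covers x = +-58, y = -16 to +116 mm and is 175 mm high, its entry facing -y. The crank's gearbox (85 mm square, 58 mm high) stands at x = -155, y = 50 mm, joined to the rail by a 30 mm high cover
- cradle (a point): centre of the cradle floor on the carriage, 30 mm above the counter, with the reader's axes. The seated cassette's underside centre is here, its length along y (the rail), either way round. Steel end cheeks 36 mm wide, 90 mm high, inner faces 34.5 mm off along +-y, bar gripping by the ends; lips 8 mm high, inner faces 24 mm off along +-x. Play about 6 mm each way; broad faces stay free
- carriage (a joint): travel of the carriage along the rail towards the hood, in m: 0 fully out, 0.127 fully home with the cassette under the plunger. Geared to the crank, 13.5 mm per rad; it moves only with the crank
- crank (a joint): crank angle in rad: grows as the crank is turned clockwise seen from above, 0 carriage fully out, 9.4 at the stop (carriage home). Starts between 0 and 1.6. About 0.1 N m of friction keeps it where it is left (some 2 to 4 N at the sleeve)
- crank_axis (a point): point on the vertical axis of the crank, 112 mm above the counter, level with the middle of the sleeve
- sleeve_mid (a point): middle of the crank's grip sleeve, 112 mm above the counter and 45 mm from the crank's axis. Use its position only: its axes spin with the sleeve
- sleeve: the crank's grip sleeve: an upright black cylinder, 25 mm diameter, 48 mm tall (88 to 136 mm above the counter), free to spin on its pin so it can be carried round the circle without turning the hand; the crank arm is right under it and the pin stands 7 mm above it. Origin at the centre of its underside
- plunger (a joint): how far the plunger is pressed down, in m: 0 up, 0.014 at its stop. Spring: starts to move at about 3 N, needs about 8 N at the stop
- plunger_top (a point): centre of the top of the plunger's head, a black disc 34 mm across on the hood's roof, 211 mm above the counter when up
- reagent_bottle: bystander: upright white bottle, 64 mm diameter, 180 mm tall; origin at its underside
- jar: bystander: low white jar, 56 mm diameter, 65 mm tall; origin at its underside
- beaker: bystander: open glass beaker, 76 mm diameter, 100 mm tall; origin at its underside
- weight: bystander: steel calibration weight with a knob, 44 mm diameter, 67 mm tall; origin at its underside
- dish: bystander: small glass dish, 60 mm diameter, 16 mm high; origin at its underside
- scoop: bystander: steel spoon lying flat, 160 mm long along its x; origin at its middle
There are look-alikes about, which are no part of the job. Leave any green look-alike of the cassette_dome alone.

How it is judged:
By the outcome, as a careful person would: the job done as asked, in the order asked, and still so for the second after the job is handed in, with the robot touching nothing.
It also fails if it takes over 72 s, if anything falls off the work surface, if the arm or the gripper's body presses on something with over 40 N, if the wrist force passes 120 N, or if a joint passes its speed limit or range.

ROBOT

A 6-joint arm with a two-finger parallel gripper is mounted at the origin on the work surface. World frame = base frame: x ahead of the robot, y to its left, z up, the work surface at z = 0. Lengths are in m, angles in degrees, forces in N, time in s.
With the tool pointing down it reaches from about 0.375 to 0.9 m from the base axis. Payload 3.1 kg.
Tool frame: the origin (TCP) lies at the centre of the arm's flange, where the gripper is bolted on; the fingertips stand 182 mm ahead of it and the grasp point (between the pads) lies 164 mm ahead of it; x points along the fingers, z is the direction in which the jaws open and shut, and the axes are right-handed (so a half turn about x gives the same grasp; the last joint's range is limited). The gripper opens to 87 mm and grips with 3 to 60 N. Pads are 19 mm wide; open, the fingers measure 117 mm over their backs; the gripper's body (75 mm by 190 mm) begins 51 mm behind the grasp point.
Start: joints at [62.939, 30.224, 82.088, -0, 67.689, -10.227], TCP at [0.181, 0.598, 0.405] pointing down, gripper open.
Joint ranges: [-176.69, 176.69], [-43.24, 126.21], [12.49, 139.97], [-82, 262], [0, 151.66], [-163.58, 163.58]. Speed limits (degrees/s): [159.86, 159.86, 180, 180, 180, 180].

INTERFACE

Orientations are given as a 3x3 rotation matrix whose columns are the frame's x, y, z axes.
In Python, from rig import bot gives the robot as it stands.
- The arm moves only by the shell command python3 -m crank 'ROWS' [OPENING]. ROWS is JSON, a list of rows, each an object with "offset": the shift along the tool's x, y, z in m, a list of three; "spin": the turn about the tool's x in rad. A call has 1 to 12 rows; each row shifts and turns the commanded pose from where the row before left it, along the tool's axes as they then stand; what a row does not reach is not made up. A row lasts 1/10 s, in which the tool goes at most 50 mm and 8.59 degrees, less where a joint would pass 70% of its speed; a pose out of reach is approached as far as the arm can. A call is refused whole if a number of a shift passes 0.05 or a number of a turn 0.15, either way. A call with a gripper value outside its range is refused whole. OPENING is the finger opening in m, from 0 to 0.087, set as the call begins (- or left out, the last holds). The fingers move at their own pace and stop on an object; the grip force is fixed at half the most. Time passes only in rows, so rows that do not move let the fingers close. It gives the time, the measured TCP pose, the force and the opening at its end, in the units of the state.
- bot.read_state(): the state, without advancing time (a new reading comes with each control period).
- bot.capture(name): name is "scene" or "side" or "wrist"; returns a dict with "pixels" (384x512x3 uint8, blue, green, red), "depth" (384x512 float32, m along the optical axis (not along the pixel's ray), 0 where there is no reading), "K" (3x3 intrinsics, pixels), "world_to_cam" (4x4, takes a point from world to camera coordinates). Camera axes: x right, y up, looking along -z (the intrinsics and any distortion apply to the point x, -y, -z); pixel columns grow to the right and rows downward; lengths in m; the calibration is good to about 2 mm. A picture is of the moment at which its call begins.
- bot.hand_in(): hands the job in, once; it reports no verdict.
Trained networks look in a picture, given as the dict that the camera call returned (one of the last four; its "shot" number tells which), for a name from the list of things; names that differ only in an ending like _2 or _b are one class to them, and where a whole thing is asked for, a point or a joint stands for the part that bears it (a point fixed in the world has none). Each returns a list of dicts, best first, with "p" (0 to 1); they miss things now and then, are a little off and sometimes report something else, mostly with a low value. They report only what shows in the picture. A call takes as long as a camera call. They do not tell look-alikes from the thing itself.
- bot.regions_of(label, picture): "region" (384x512 bool, what is visible of it) and "extent" ([centre column, centre row, width, height] in pixels, round what is visible of it).
The state is a dict: "time_s": time; "joint_positions": joint angles; "qvel": joint speeds; "tau": joint torques, N m; "position": TCP position; "tcp_rot": TCP orientation; "force": force on the tool from outside, world axes, zero at the start; "moment": the same for the moment, N m; "opening": opening from 0.0 (shut) to 1.0 (fully open).
Only numpy, scipy, OpenCV 4.12 (cv2) and the standard library are available. Lean on these libraries where they do the work, as an engineer would, in place of code of your own. Each camera call takes 0.05 s, during which the arm holds its last target.

## Working session

There is one attempt and no reset: what is moved stays moved. The work goes in short steps, Python scripts to look and compute and a shell command to move; the robot and the scene stay as the last step left them, time stands still between calls to the robot, and variables do not carry over. Pictures are saved under pics/ and viewed, and the job is handed in when it is done.

```bash
ls; mkdir -p pics
python3 - <<'E'
from rig import bot
import cv2,numpy as np
s=bot.read_state();print(s)
for n in ["scene","side","wrist"]:
    c=bot.capture(n);cv2.imwrite(f"pics/{n}0.png",c["pixels"]);print(n,c["K"],c["world_to_cam"].round(4).tolist())
E
```

```text
pics
{'time_s': 0.0, 'joint_positions': array([ 6.29393091e+01,  3.02787492e+01,  8.21557550e+01, -2.45563142e-03,
        6.76877641e+01, -1.02278510e+01]), 'qvel': array([ 0.00964548, -0.03876168, -0.00710564,  0.01579308,  0.04002062,
        0.00622216]), 'tau': array([ 5.57925614e-04, -4.40046215e+01, -1.76591635e+01,  6.32040622e-02,
        5.83406165e-02, -1.63617860e-04]), 'position': array([0.18081401, 0.59792081, 0.40377703]), 'tcp_rot': array([[-9.35511316e-04, -9.57158242e-01,  2.89563851e-01],
       [-1.91840179e-03,  2.89565162e-01,  9.57156380e-01],
       [-9.99997722e-01,  3.39930816e-04, -2.10710557e-03]]), 'force': array([-0.23802625, -0.65856673,  0.01902582]), 'moment': array([-0.07213989, -0.02776651, -0.00646371]), 'opening': 0.9994434892065545}
scene [[348.7367944    0.         262.79523875]
 [  0.         348.7367944  190.10672987]
 [  0.           0.           1.        ]] [[-0.5432, 0.8396, 0.0102, 0.2897], [-0.6924, -0.4548, 0.5601, 0.2895], [0.4749, 0.2971, 0.8284, -1.2754], [0.0, 0.0, 0.0, 1.0]]
side [[443.62683459   0.         254.66231515]
 [  0.         443.62683459 182.08147369]
 [  0.           0.           1.        ]] [[-0.991, -0.1333, -0.0154, 0.5257], [0.0789, -0.6716, 0.7367, -0.1461], [-0.1086, 0.7288, 0.676, -1.3154], [0.0, 0.0, 0.0, 1.0]]
wrist [[278.40015851   0.         255.20281328]
 [  0.         278.40015851 193.70337154]
 [  0.           0.           1.        ]] [[0.2901, 0.957, -0.0019, -0.6224], [-0.9151, 0.2768, -0.2933, 0.0363], [-0.2801, 0.0868, 0.956, -0.391], [0.0, 0.0, 0.0, 1.0]]
```

View pics/scene0.png

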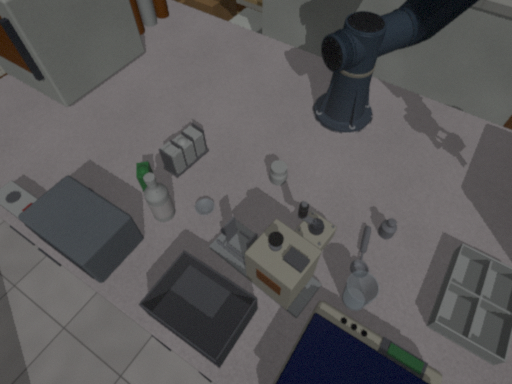

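View pics/side0.png

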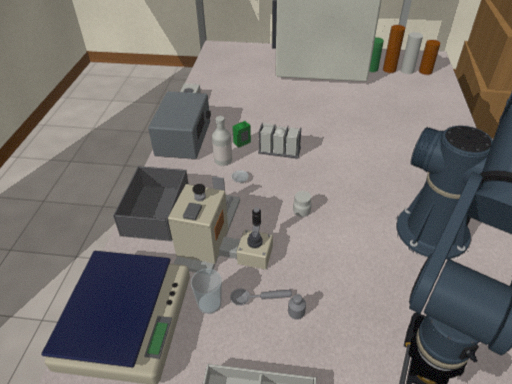

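View pics/wrist0.png

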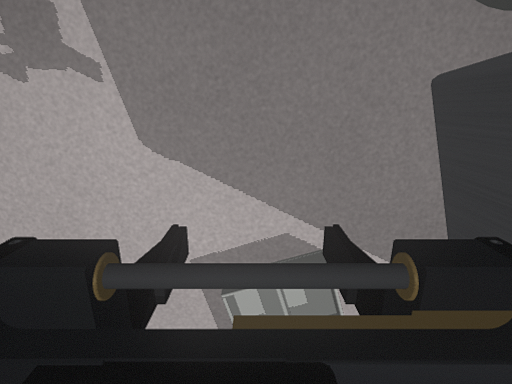

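```bash
cat > h.py <<'E'
from rig import bot
import cv2,numpy as np
def cloud(c):
    d=c["depth"].astype(float);K=c["K"];v,u=np.mgrid[:d.shape[0],:d.shape[1]]
    P=np.stack([(u-K[0,2])/K[0,0]*d,-(v-K[1,2])/K[1,1]*d,-d],-1)
    T=c["world_to_cam"];W=(P-T[:3,3])@T[:3,:3]
    W[d<=0]=np.nan
    return W
def proj(c,p):
    T=c["world_to_cam"];q=T[:3,:3]@np.array(p)+T[:3,3];K=c["K"]
    return np.array([K[0,0]*q[0]/-q[2]+K[0,2],K[1,1]*-q[1]/-q[2]+K[1,2]])
E
python3 - <<'E'
from h import *
for n in ["scene","side"]:
    c=bot.capture(n);W=cloud(c)
    np.savez(f"{n}.npz",W=W,px=c["pixels"],depth=c["depth"],K=c["K"],T=c["world_to_cam"])
    for l in ["cassette_dome","cassette_flat","cassette_step","rack","loader","cradle","crank","sleeve","plunger","reagent_bottle","jar","beaker","weight","dish","scoop"]:
        for r in bot.regions_of(l,c)[:3]:
            p=W[r["region"]];p=p[~np.isnan(p[:,0])]
            if len(p): print(n,l,round(r["p"],2),np.round(r["extent"]),len(p),np.median(p,0).round(3),"zmax",np.percentile(p[:,2],[2,98]).round(3))
    im=cv2.resize(c["pixels"][110:320,120:400] if n=="scene" else c["pixels"][70:330,100:400],None,fx=2.6,fy=2.6,interpolation=cv2.INTER_CUBIC)
    cv2.imwrite(f"pics/{n}_zoom.png",im[:600,:800])
E
```

```text
scene cassette_dome 0.81 [146. 177.  12.  29.] 212 [ 0.635 -0.353  0.078] zmax [0.031 0.087]
scene cassette_dome 0.78 [184. 150.  24.  29.] 320 [ 0.492 -0.303  0.084] zmax [0.016 0.097]
scene cassette_flat 0.67 [193. 142.  21.  31.] 331 [ 0.445 -0.3    0.08 ] zmax [0.009 0.091]
scene cassette_flat 0.4 [361. 290.  40.  41.] 1118 [0.592 0.323 0.056] zmax [0.    0.099]
scene cassette_step 0.67 [174. 158.  19.  34.] 400 [ 0.536 -0.307  0.083] zmax [0.013 0.095]
scene cassette_step 0.52 [305. 213.  12.  15.] 105 [0.522 0.113 0.119] zmax [0.09  0.137]
scene rack 0.83 [185. 153.  50.  54.] 417 [ 0.552 -0.319  0.046] zmax [0.001 0.096]
scene rack 0.34 [362. 290.  40.  38.] 1120 [0.591 0.324 0.056] zmax [-0.     0.099]
scene loader 0.7 [304. 212.  11.  16.] 96 [0.522 0.113 0.12 ] zmax [0.092 0.137]
scene loader 0.59 [271. 258. 125. 114.] 7298 [0.671 0.135 0.108] zmax [0.01  0.208]
scene cradle 0.8 [242. 238.  35.  46.] 745 [ 0.655 -0.01   0.033] zmax [0.021 0.12 ]
scene crank 0.68 [280. 173.  17.  23.] 393 [ 0.404 -0.031  0.05 ] zmax [-0.002  0.065]
scene crank 0.57 [311. 216.  28.  30.] 315 
[... 1743 characters left out ...]
 0.049] zmax [0.005 0.068]
side crank 0.58 [239. 177.  21.  12.] 143 [ 0.607 -0.167  0.009] zmax [0.001 0.018]
side sleeve 0.43 [256. 220.  11.  16.] 122 [0.509 0.118 0.118] zmax [0.09  0.137]
side plunger 0.51 [196. 190.  14.  12.] 85 [0.66  0.118 0.211] zmax [0.202 0.213]
side reagent_bottle 0.7 [222. 144.  20.  50.] 806 [ 0.674 -0.232  0.084] zmax [-0.002  0.18 ]
side jar 0.77 [303. 201.  16.  30.] 386 [ 0.388 -0.02   0.051] zmax [0.006 0.068]
side beaker 0.63 [206. 292.  35.  46.] 1122 [0.607 0.317 0.064] zmax [0.005 0.101]
side weight 0.68 [297. 307.  24.  28.] 395 [0.382 0.328 0.04 ] zmax [-0.001  0.068]
side dish 0.54 [240. 176.  16.  11.] 140 [ 0.605 -0.168  0.009] zmax [0.001 0.016]
```

View pics/scene_zoom.png

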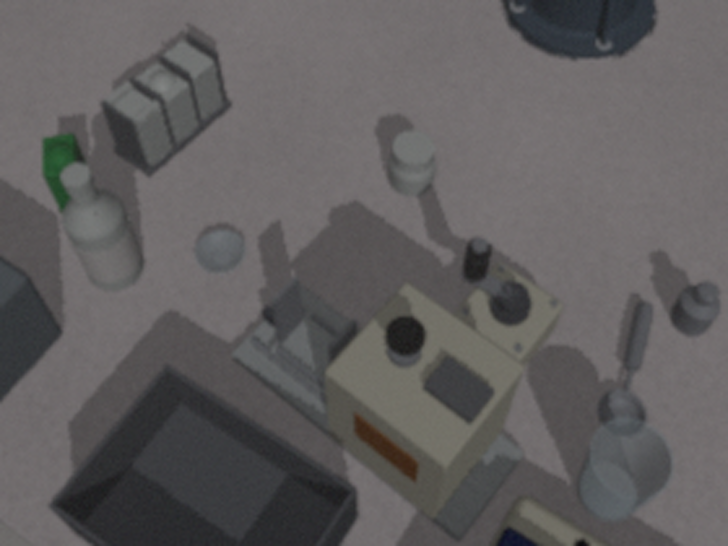

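View pics/side_zoom.png

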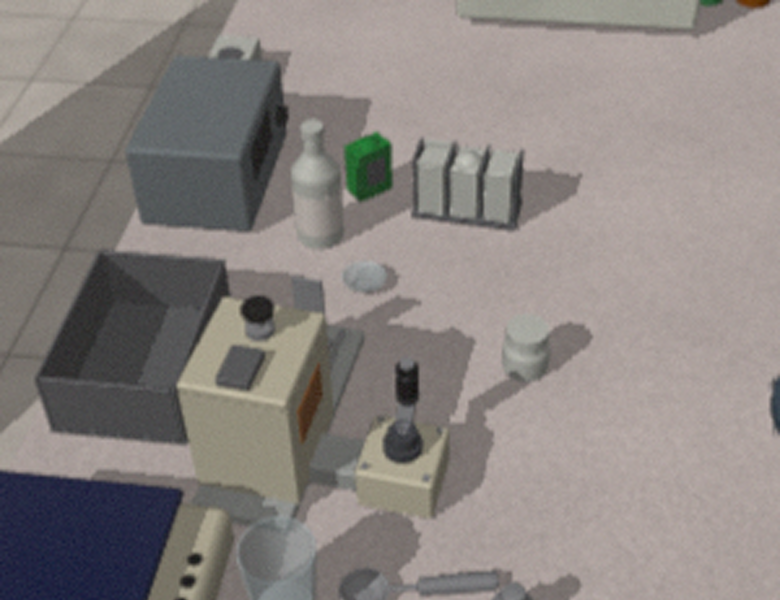

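Run:
```python
from h import *
for n in ["scene","side"]:
    W=np.load(n+".npz")["W"].reshape(-1,3);W=W[~np.isnan(W[:,0])]
    def sel(cx,cy,r,z0,z1):
        return W[(np.hypot(W[:,0]-cx,W[:,1]-cy)<r)&(W[:,2]>z0)&(W[:,2]<z1)]
    def rect(p,nm):
        r=cv2.minAreaRect(p[:,:2].astype(np.float32)*1000);print(n,nm,len(p),"z",np.median(p[:,2]).round(4),np.round(r[0],1),np.round(r[1],1),round(r[2],2))
    rect(sel(.67,.13,.12,.165,.185),"roof")
    rect(sel(.49,-.30,.1,.075,.105),"racktop")
    rect(sel(.49,-.30,.1,.004,.105),"rackall")
    p=sel(.664,.114,.05,.203,.22);rect(p,"plunger");print(p.mean(0))
    p=sel(.518,.113,.06,.13,.145);rect(p,"sleevetop");print(p.mean(0))
    rect(sel(.54,.15,.07,.05,.064),"gearbox")
    rect(sel(.65,-.01,.08,.11,.13),"cheeks")
    rect(sel(.65,-.01,.06,.025,.035),"cradfloor")
```

```text
scene roof 2628 z 0.1733 [665.7 135.9] [132.8 116.4] 83.51
scene racktop 788 z 0.0887 [ 488.4 -325.7] [ 60.6 144.2] 85.98
scene rackall 1522 z 0.0775 [ 488.3 -324.9] [ 62.1 145.8] 85.97
scene plunger 185 z 0.2089 [663.9 113.7] [31.5 32.1] 52.82
[0.66431753 0.11402521 0.20882524]
scene sleevetop 69 z 0.1368 [514.4 109.4] [19.1 23.4] 6.47
[0.51518533 0.10965549 0.13684498]
scene gearbox 587 z 0.0561 [512.6 153.5] [85.  82.8] 83.35
scene cheeks 91 z 0.117 [650.9   6.8] [80.3 36.1] 83.03
scene cradfloor 378 z 0.0285 [649.3 -14. ] [107.   61.6] 84.3
side roof 1402 z 0.1746 [663.6 136.5] [136.6 117.8] 83.22
side racktop 511 z 0.0895 [ 485.8 -325.6] [ 69.5 142.2] 84.94
side rackall 1230 z 0.0649 [ 482.1 -284.9] [156.6 163.5] 4.46
side plunger 110 z 0.2103 [660.9 115.2] [35.7 30.8] 79.18
[0.66037905 0.1160836  0.2097861 ]
side sleevetop 60 z 0.1368 [509.9 111. ] [21.7 19.4] 7.82
[0.51024543 0.11198838 0.13754206]
side gearbox 510 z 0.0576 [540.2 151.4] [ 88.1 137.9] 82.49
side cheeks 43 z 0.1164 [644.9 -30.9] [10.7 35.7] 80.85
side cradfloor 16 z 0.0295 [617.2 -15.8] [ 9.1 28.4] 9.64
```

Run:
```python
from h import *
for n in ["scene","side"]:
    d=np.load(n+".npz");W=d["W"].reshape(-1,3);W=W[~np.isnan(W[:,0])]
    ax=np.array([.9976,-.07]);ay=np.array([.07,.9976]);c0=np.array([.487,-.3257])
    q=W[:,:2]-c0;a=np.c_[q@ax,q@ay]*1000
    m=(abs(a[:,0])<17)&(abs(a[:,1])<45)&(W[:,2]>.07)&(W[:,2]<.12)
    for lo in range(-36,40,4):
        k=m&(a[:,1]>=lo)&(a[:,1]<lo+4)
        if k.sum(): print(n,lo,k.sum(),np.percentile(W[k,2],[10,50,90]).round(4))
    k=m&(W[:,2]>.0945);print("dome",k.sum(),a[k].mean(0),W[k].mean(0))
    # hub
    h=np.array([.511,.154]);k=(np.hypot(*(W[:,:2]-h).T)<.03);print("hub z",np.percentile(W[k,2],[50,90,99]))
    # profile of each third of the rack in x: z>0.085
    k=(abs(a[:,1])<35)&(W[:,2]>.085)&(W[:,2]<.12)
    print("x-extent",np.percentile(a[k,0],[1,99]),"y",np.percentile(a[k,1],[2,98]))
    # crank sleeve lateral points
    k=(np.hypot(W[:,0]-.514,W[:,1]-.110)<.03)&(W[:,2]>.095)&(W[:,2]<.134)
    p=W[k,:2]
    from scipy.optimize import least_squares
    f=least_squares(lambda t:np.hypot(p[:,0]-t[0],p[:,1]-t[1])-.0125,[.512,.112],loss="soft_l1",f_scale=.001);print("sleeve",k.sum(),f.x)
```

```text
scene -32 3 [0.0863 0.0865 0.087 ]
scene -28 10 [0.0865 0.088  0.0891]
scene -24 7 [0.0871 0.0877 0.0894]
scene -20 8 [0.088  0.0889 0.0897]
scene -16 6 [0.0865 0.0886 0.0915]
scene -12 7 [0.09   0.0944 0.0953]
scene -8 11 [0.0891 0.0922 0.0954]
scene -4 10 [0.0899 0.0933 0.0975]
scene 0 11 [0.0891 0.0933 0.0968]
scene 4 13 [0.0897 0.0936 0.0971]
scene 8 17 [0.0861 0.0911 0.0932]
scene 12 12 [0.0861 0.0891 0.0921]
scene 16 11 [0.0876 0.0882 0.089 ]
scene 20 10 [0.0866 0.0878 0.0897]
scene 24 40 [0.0738 0.0806 0.0887]
scene 28 2 [0.0835 0.086  0.0885]
dome 19 [ 1.25208793 -1.19804374] [ 0.4881651  -0.32698268  0.09639182]
hub z [0.06878515 0.08503976 0.08717394]
x-extent [-69.06142298 448.23987692] y [-28.66531606  26.63516217]
sleeve 87 [0.51154605 0.1082145 ]
side -32 1 [0.0855 0.0855 0.0855]
side -28 4 [0.0878 0.0889 0.091 ]
side -24 4 [0.0882 0.0904 0.0914]
side -20 3 [0.0889 0.0895 0.0914]
side -16 5 [0.0907 0.092  0.0937]
side -12 4 [0.0909 0.0929 0.0961]
side -8 1 [0.0971 0.0971 0.0971]
side -4 9 [0.0901 0.0944 0.0978]
side 0 11 [0.0908 0.0961 0.1001]
side 4 5 [0.0894 0.092  0.0938]
side 8 12 [0.0857 0.0918 0.0978]
side 12 9 [0.0884 0.0906 0.0929]
side 16 8 [0.0879 0.0891 0.0934]
side 20 14 [0.0725 0.0803 0.0898]
side 24 21 [0.0736 0.0825 0.0905]
side 28 15 [0.0722 0.0825 0.0927]
side 32 2 [0.076  0.081  0.0861]
dome 22 [-0.11001645  4.31783771] [ 0.48719248 -0.32138528  0.096842  ]
hub z [0.06951793 0.08636303 0.08873762]
x-extent [-71.19624959 285.21395285] y [-29.42547241  30.03091046]
sleeve 96 [0.51090042 0.10770377]
```

```bash
python3 -m crank '[{"offset":[0,0,0],"spin":-0.15},{"offset":[0,0,0],"spin":-0.073},{"offset":[0,-0.037,-0.033],"spin":0},{"offset":[0,-0.037,-0.033],"spin":0},{"offset":[0,-0.037,-0.033],"spin":0},{"offset":[0,-0.037,-0.033],"spin":0},{"offset":[0,-0.037,-0.033],"spin":0},{"offset":[0,-0.037,-0.033],"spin":0},{"offset":[0,-0.037,-0.033],"spin":0},{"offset":[0,-0.037,-0.033],"spin":0},{"offset":[0,-0.037,-0.033],"spin":0},{"offset":[0,-0.037,-0.033],"spin":0}]' 0.087; python3 -m crank '[{"offset":[0,0,-0.05],"spin":0},{"offset":[0,0,-0.05],"spin":0},{"offset":[0,0,-0.05],"spin":0},{"offset":[0,0,-0.05],"spin":0},{"offset":[0,0,-0.05],"spin":0},{"offset":[0,0,-0.05],"spin":0},{"offset":[0,0,-0.05],"spin":0},{"offset":[0,0,-0.05],"spin":0},{"offset":[0,0,-0.05],"spin":0},{"offset":[0,0,-0.05],"spin":0},{"offset":[0,0,-0.05],"spin":0},{"offset":[0,0,-0.02],"spin":0}]'
cat >> h.py <<'E'
def go(target,yaw=None):
    """print tool-frame offset from measured TCP to target TCP, and spin"""
    s=bot.read_state();R=s["tcp_rot"];d=np.array(target)-s["position"]
    y=np.degrees(np.arctan2(R[1,2],R[0,2]))
    print("t",round(s["time_s"],2),"pos",s["position"].round(4),"yaw",y.round(2),"tilt",np.degrees(np.arccos(-R[2,0])).round(2),"F",s["force"].round(1),"open",round(s["opening"]*87,1),"j",s["joint_positions"].round(0))
    out=R.T@d
    if yaw is not None:
        dy=(y-yaw+90)%180-90;print("spin(first)",np.radians(dy).round(3))
        t=np.radians(y-dy);z=np.array([np.cos(t),np.sin(t),0]);x=np.array([0,0,-1.]);out2=np.array([x@d,np.cross(z,x)@d,z@d]);print("offset after spin",out2.round(4))
    print("offset tool",out.round(4))
E
python3 - <<'E'
from h import *
go([.4875,-.326,.404],86)
c=bot.capture("wrist");cv2.imwrite("pics/w1.png",c["pixels"]);np.savez("w1.npz",W=cloud(c))
E
```

```text
time_s: 2.95
position: [0.5279, 0.2412, 0.405]
tcp_rot: [[0.0, -0.997, 0.071], [0.0, 0.071, 0.997], [-1.0, -0.0, 0.0]]
force: [0.2, 0.7, 1.6]
opening: 1.001
time_s: 4.15
position: [0.4859, -0.3304, 0.405]
tcp_rot: [[0.002, -0.997, 0.075], [-0.003, 0.075, 0.997], [-1.0, -0.002, -0.003]]
force: [0.0, 0.6, -0.2]
opening: 0.999
t 4.15 pos [ 0.4859 -0.3304  0.405 ] yaw 85.72 tilt 0.21 F [ 0.   0.6 -0.2] open 86.9 j [ -45.   27.   88.   -0.   65. -131.]
spin(first) -0.005
offset after spin [ 0.001  -0.0013  0.0045]
offset tool [ 0.001  -0.0013  0.0045]
```

View pics/w1.png

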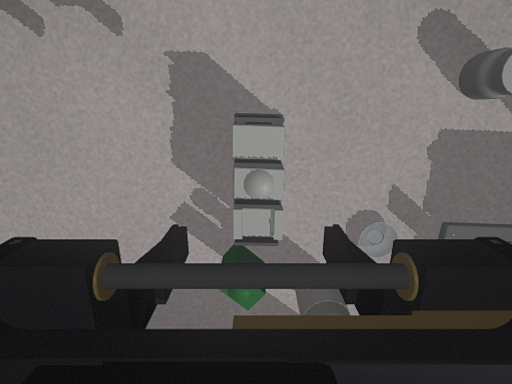

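Run:
```python
from h import *
W=np.load("w1.npz")["W"]
P=W[112:246,228:290].reshape(-1,3);P=P[~np.isnan(P[:,0])]
k=(P[:,2]>.085)&(P[:,2]<.11);r=cv2.minAreaRect(P[k,:2].astype(np.float32)*1000);print(r)
D=W[160:206,228:290].reshape(-1,3)
d=D[(D[:,2]>.0935)];d=d[np.hypot(d[:,0]-.4875,d[:,1]+.326)<.017];print("dome",len(d),d.mean(0),d[:,2].max())
t=D[(D[:,2]>.084)&(D[:,2]<.0925)];t=t[abs(t[:,0]-.4875)<.014];print("top y",np.percentile(t[:,1],[1,50,99]),np.percentile(t[:,0],[1,50,99]), np.median(t[:,2]))
```

```text
((485.9622802734375, -329.6026916503906), (56.39358901977539, 142.183349609375), 85.98446655273438)
dome 428 [ 0.48524537 -0.32945889  0.09581804] 0.09935997699107246
top y [-0.35704174 -0.32225456 -0.30129208] [0.47366023 0.48737377 0.5012602 ] 0.08952550350555305
```

```bash
python3 -m crank '[{"offset":[0.04,0,0.001],"spin":-0.005},{"offset":[0.04,0,0],"spin":0},{"offset":[0.04,0,0],"spin":0},{"offset":[0.03,0,0],"spin":0},{"offset":[0.025,0,0],"spin":0},{"offset":[0,0,0],"spin":0},{"offset":[0,0,0],"spin":0}]'; python3 -m crank '[{"offset":[0,0,0],"spin":0},{"offset":[0,0,0],"spin":0},{"offset":[0,0,0],"spin":0},{"offset":[0,0,0],"spin":0},{"offset":[0,0,0],"spin":0},{"offset":[0,0,0],"spin":0},{"offset":[0,0,0],"spin":0},{"offset":[0,0,0],"spin":0}]' 0.04
```

```text
time_s: 4.9
position: [0.4867, -0.324, 0.2299]
tcp_rot: [[-0.001, -0.998, 0.065], [0.001, 0.065, 0.998], [-1.0, 0.001, 0.001]]
force: [0.2, 0.6, -0.1]
opening: 1.007
time_s: 5.7
position: [0.4868, -0.3254, 0.2306]
tcp_rot: [[0.002, -0.998, 0.066], [-0.002, 0.066, 0.998], [-1.0, -0.002, -0.002]]
force: [0.2, -0.5, 4.7]
opening: 0.64
```

```bash
python3 -m crank '[{"offset":[-0.01,0,0],"spin":0},{"offset":[-0.02,0,0],"spin":0},{"offset":[-0.025,0,0],"spin":0},{"offset":[-0.025,0,0],"spin":0},{"offset":[-0.025,0,0],"spin":0},{"offset":[-0.02,0,0],"spin":0},{"offset":[-0.01,0,0],"spin":0},{"offset":[0,0,0],"spin":0}]'
python3 - <<'E'
from h import *
go([.47,-.16,.365],86)
c=bot.capture("side");cv2.imwrite("pics/s2.png",cv2.resize(c["pixels"][60:260,180:400],None,fx=3,fy=3))
E
```

```text
time_s: 6.5
position: [0.4865, -0.3245, 0.3659]
tcp_rot: [[0.001, -0.998, 0.066], [-0.001, 0.066, 0.998], [-1.0, -0.001, -0.001]]
force: [0.6, 0.7, -2.1]
opening: 0.64
t 6.5 pos [ 0.4865 -0.3245  0.3659] yaw 86.24 tilt 0.1 F [ 0.6  0.7 -2.1] open 55.7 j [ -45.   30.   90.    0.   60. -131.]
spin(first) 0.004
offset after spin [0.0009 0.0279 0.163 ]
offset tool [0.0007 0.0272 0.1631]
```

View pics/s2.png

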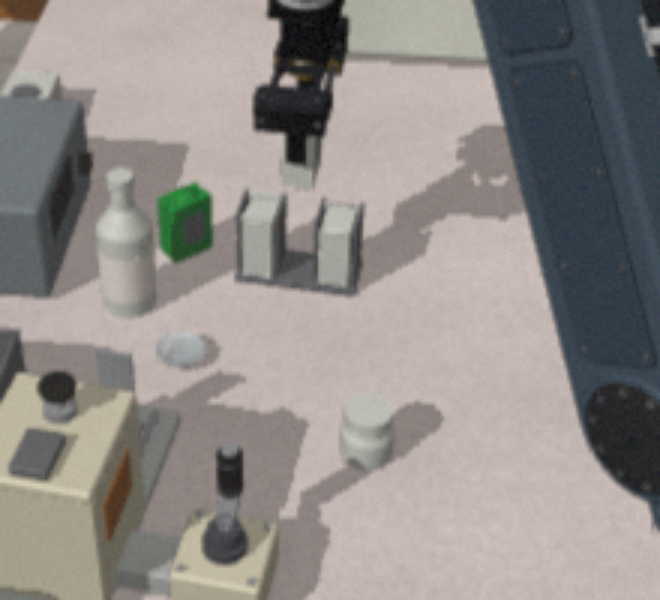

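```bash
python3 -m crank '[{"offset":[0,0.005,0.02],"spin":0.045},{"offset":[0,0.005,0.035],"spin":0},{"offset":[0,0.005,0.04],"spin":0},{"offset":[0.01,0,0.035],"spin":0},{"offset":[0.02,0,0.02],"spin":0},{"offset":[0.03,0,0.01],"spin":0},{"offset":[0.03,0,0],"spin":0},{"offset":[0.02,0,0],"spin":0},{"offset":[0.015,0,0],"spin":0},{"offset":[0.01,0,0],"spin":0},{"offset":[0,0,0],"spin":0},{"offset":[0,0,0],"spin":0}]'
python3 - <<'E'
from h import *
go([.475,-.165,.2205],83.5)
E
```

```text
time_s: 7.75
position: [0.4882, -0.1642, 0.2295]
tcp_rot: [[-0.001, -0.994, 0.111], [0.0, 0.111, 0.994], [-1.0, 0.001, 0.0]]
force: [0.2, 0.1, -1.9]
opening: 0.644
t 7.75 pos [ 0.4882 -0.1642  0.2295] yaw 83.64 tilt 0.05 F [ 0.2  0.1 -1.9] open 56.0 j [ -31.   38.  106.    0.   36. -115.]
spin(first) 0.002
offset after spin [ 0.009   0.0131 -0.0023]
offset tool [ 0.009   0.0131 -0.0023]
```

```bash
python3 -m crank '[{"offset":[0.005,0,0],"spin":0},{"offset":[0.003,0,0],"spin":0},{"offset":[0.001,0,0],"spin":0},{"offset":[0,0,0],"spin":0},{"offset":[0,0,0],"spin":0}]'
```

```text
time_s: 8.25
position: [0.4883, -0.1642, 0.221]
tcp_rot: [[0.0, -0.994, 0.111], [-0.0, 0.111, 0.994], [-1.0, -0.0, -0.0]]
force: [-1.0, 0.1, -1.3]
opening: 0.645
```

```bash
python3 -m crank '[{"offset":[0.001,0,0],"spin":0},{"offset":[0,0,0],"spin":0},{"offset":[0,0,0],"spin":0}]';  python3 -m crank '[{"offset":[0,0,0],"spin":0},{"offset":[0,0,0],"spin":0},{"offset":[0,0,0],"spin":0},{"offset":[0,0,0],"spin":0}]' 0.087
```

```text
time_s: 8.55
position: [0.4884, -0.1642, 0.2205]
tcp_rot: [[0.001, -0.994, 0.111], [-0.0, 0.111, 0.994], [-1.0, -0.001, -0.0]]
force: [-0.8, 1.2, 6.2]
opening: 0.639
time_s: 8.95
position: [0.4883, -0.1642, 0.2196]
tcp_rot: [[-0.0, -0.994, 0.111], [0.0, 0.111, 0.994], [-1.0, 0.0, 0.0]]
force: [0.3, 0.2, -1.2]
opening: 0.919
```

```bash
python3 -m crank '[{"offset":[-0.015,0,0],"spin":0},{"offset":[-0.035,0,0],"spin":0},{"offset":[-0.04,0,0],"spin":0},{"offset":[-0.04,0,0],"spin":0},{"offset":[-0.02,0,0],"spin":0},{"offset":[0,0,0],"spin":0},{"offset":[0,0,0],"spin":0}]' 0.087
python3 - <<'E'
from h import *
go([.4883,-.1642,.2215],-6.5)
for n in ["scene","side","wrist"]:
    c=bot.capture(n);W=cloud(c);np.savez(n+"3.npz",W=W);cv2.imwrite(f"pics/{n}3.png",c["pixels"])
    P=W.reshape(-1,3);k=(np.hypot(P[:,0]-.488,P[:,1]+.164)<.06)&(P[:,2]>.07)&(P[:,2]<.095)
    if k.sum()>20:print(n,k.sum(),cv2.minAreaRect(P[k,:2].astype(np.float32)*1000),P[k,2].max())
E
```

```text
time_s: 9.65
position: [0.488, -0.164, 0.3696]
tcp_rot: [[0.0, -0.994, 0.111], [-0.0, 0.111, 0.994], [-1.0, -0.0, -0.0]]
force: [0.7, 1.0, -0.3]
opening: 1.0
t 9.65 pos [ 0.488  -0.164   0.3696] yaw 83.65 tilt 0.01 F [ 0.7  1.  -0.3] open 87.0 j [ -31.   25.  100.   -0.   55. -115.]
spin(first) -1.568
offset after spin [ 1.481e-01  1.000e-04 -3.000e-04]
offset tool [ 1.481e-01 -3.000e-04 -1.000e-04]
scene 212 ((488.60791015625, -163.06979370117188), (58.15486526489258, 37.38567352294922), 81.6818618774414) 0.08832833162979777
side 151 ((487.0511779785156, -161.83297729492188), (62.46493911743164, 37.115196228027344), 81.58234405517578) 0.09073466556508218
wrist 1954 ((487.30853271484375, -165.1318817138672), (55.2418212890625, 36.62422180175781), 81.9833984375) 0.08928338386870854
```

View pics/wrist3.png

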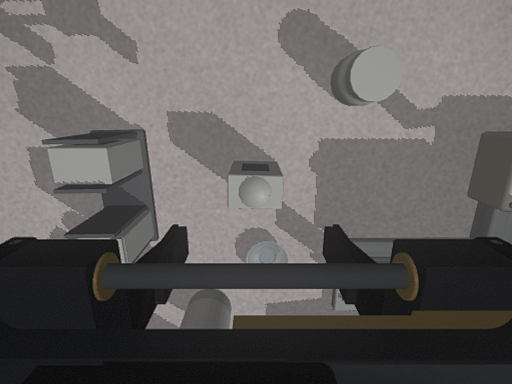

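View pics/side3.png

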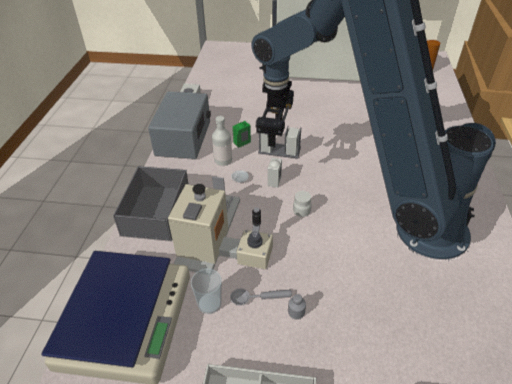

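```bash
python3 -m crank '[{"offset":[0,0,0],"spin":0.145},{"offset":[0,0,0],"spin":0.145},{"offset":[0,0,0],"spin":0.145},{"offset":[0,0,0],"spin":0.145},{"offset":[0.01,0,0],"spin":0.145},{"offset":[0.01,0,0],"spin":0.145},{"offset":[0.01,0,0],"spin":0.145},{"offset":[0.01,0,0],"spin":0.145},{"offset":[0.01,0,0],"spin":0.145},{"offset":[0,0,0],"spin":0.145},{"offset":[0,0,0],"spin":0.14},{"offset":[0,0,0],"spin":0}]'
python3 - <<'E'
from h import *
go([.4878,-.164,.216],-8)
E
```

```text
time_s: 11.0
position: [0.488, -0.164, 0.3182]
tcp_rot: [[-0.003, 0.13, 0.992], [0.002, 0.992, -0.13], [-1.0, 0.001, -0.003]]
force: [-0.4, -0.4, 0.9]
opening: 1.0
t 11.0 pos [ 0.488  -0.164   0.3182] yaw -7.44 tilt 0.19 F [-0.4 -0.4  0.9] open 87.0 j [-31.  29. 103.   0.  48. -24.]
spin(first) 0.01
offset after spin [ 0.1022  0.     -0.0002]
offset tool [ 1.022e-01 -1.000e-04  1.000e-04]
```

```bash
python3 -m crank '[{"offset":[0.03,0,0],"spin":0},{"offset":[0.035,0,0],"spin":0},{"offset":[0.022,0,0],"spin":0},{"offset":[0.015,0,0],"spin":0},{"offset":[0,0,0],"spin":0}]'; python3 -m crank '[{"offset":[0,0,0],"spin":0},{"offset":[0,0,0],"spin":0},{"offset":[0,0,0],"spin":0},{"offset":[0,0,0],"spin":0},{"offset":[0,0,0],"spin":0},{"offset":[0,0,0],"spin":0},{"offset":[0,0,0],"spin":0},{"offset":[0,0,0],"spin":0},{"offset":[0,0,0],"spin":0},{"offset":[0,0,0],"spin":0}]' 0.02
```

```text
time_s: 11.5
position: [0.4874, -0.1637, 0.2152]
tcp_rot: [[-0.005, 0.127, 0.992], [0.003, 0.992, -0.127], [-1.0, 0.002, -0.006]]
force: [0.1, 0.4, 0.2]
opening: 0.997
time_s: 12.5
position: [0.4881, -0.1641, 0.2178]
tcp_rot: [[-0.001, 0.13, 0.992], [0.0, 0.992, -0.13], [-1.0, 0.0, -0.001]]
force: [-0.6, -0.1, 3.3]
opening: 0.412
```

```bash
python3 -m crank '[{"offset":[-0.015,0,0],"spin":0},{"offset":[-0.03,0,0],"spin":0},{"offset":[-0.035,0,0],"spin":0},{"offset":[-0.035,0,0],"spin":0},{"offset":[-0.035,0,0.03],"spin":0},{"offset":[0,0.01,0.04],"spin":0},{"offset":[0,0.015,0.04],"spin":0},{"offset":[0,0.02,0.03],"spin":-0.013},{"offset":[0,0.02,0.01],"spin":0},{"offset":[0,0,0],"spin":0},{"offset":[0,0,0],"spin":0}]'
python3 - <<'E'
from h import *
go([.651,.006,.366],-6.6)
for n in ["scene","side","wrist"]:
    c=bot.capture(n);W=cloud(c);np.savez(n+"4.npz",W=W);cv2.imwrite(f"pics/{n}4.png",c["pixels"])
    P=W.reshape(-1,3);k=(np.hypot(P[:,0]-.651,P[:,1]-.006)<.06)&(P[:,2]>.108)&(P[:,2]<.126)
    if k.sum()>20:print(n,k.sum(),cv2.minAreaRect(P[k,:2].astype(np.float32)*1000),P[k,2].max())
E
```

```text
time_s: 13.6
position: [0.645, -0.1185, 0.3668]
tcp_rot: [[-0.002, 0.115, 0.993], [0.0, 0.993, -0.115], [-1.0, -0.0, -0.002]]
force: [0.5, -0.4, -2.0]
opening: 0.412
t 13.6 pos [ 0.645  -0.1185  0.3668] yaw -6.63 tilt 0.11 F [ 0.5 -0.4 -2. ] open 35.9 j [-20.  35.  79.  -0.  66. -14.]
spin(first) -0.001
offset after spin [ 0.0008  0.1244 -0.0083]
offset tool [ 0.0008  0.1244 -0.0084]
scene 101 ((651.6303100585938, 6.779716491699219), (80.7170181274414, 35.961063385009766), 82.19784545898438) 0.12306006823860045
side 48 ((644.3204956054688, -28.88408660888672), (9.38432502746582, 35.789306640625), 74.57801055908203) 0.122502009254328
wrist 350 ((645.9313354492188, -32.67426300048828), (5.083176136016846, 35.668060302734375), 83.56137084960938) 0.1213447072815368
```

View pics/wrist4.png

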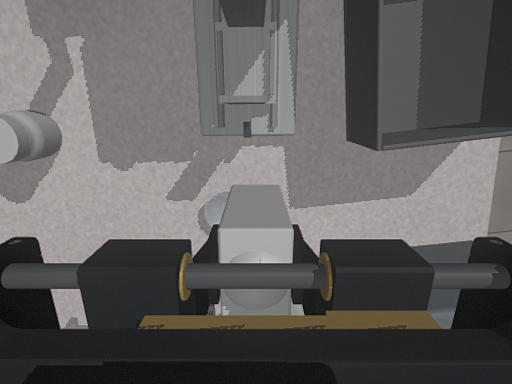

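View pics/scene4.png

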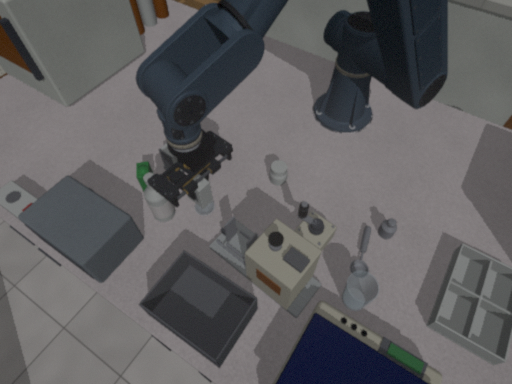

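Run:
```python
from h import *
W=np.load("wrist4.npz")["W"];P=W.reshape(-1,3)
s=bot.read_state();p=s["position"]
k=(np.hypot(P[:,0]-p[0],P[:,1]-p[1])<.06)&(P[:,2]>.14)&(P[:,2]<.25)
Q=P[k]
R=s["tcp_rot"];q=(Q-p)@R*1000
print(len(q))
u=W[185:250,225:290].reshape(-1,3);u=(u-p)@R*1000
for v in range(186,262,4):
    r=((W[v,235:282]-p)@R*1000);print(v,np.nanmedian(r,0).round(1))
top=u[(u[:,0]>130)&(u[:,0]<140)]
f=W.reshape(-1,3)
```

```text
8956
186 [211.5  26.5   2.9]
190 [201.1  26.6   2.8]
194 [192.2  26.5   2.7]
198 [183.9  26.5   2.3]
202 [176.2  26.5   2.6]
206 [169.1  26.6   2.5]
210 [162.8  26.5   2.4]
214 [156.7  26.5   2.4]
218 [151.1  26.6   2.3]
222 [146.1  26.5   2.3]
226 [141.3  26.5   2.5]
230 [139.1  25.5   2.2]
234 [138.8  23.6   2.2]
238 [138.7  21.6   2.2]
242 [138.7  19.5   2.5]
246 [138.8  17.4   2.2]
250 [138.7  15.4   2.2]
254 [138.1  13.6   2. ]
258 [136.7  12.3   2.2]
```

Run:
```python
from h import *
W=np.load("wrist4.npz")["W"]
s=bot.read_state();p=s["position"];R=s["tcp_rot"]
for v in (200,232,240):
    r=((W[v,200:310]-p)@R*1000);k=abs(r[:,1]-np.nanmedian(r[40:70,1]))<1.5;print(v,r[k,2].min().round(1),r[k,2].max().round(1))
```

```text
200 -16.2 18.5
232 -16.3 18.5
240 -16.7 18.7
```

```bash
python3 -m crank '[{"offset":[0,0.02,-0.003],"spin":0},{"offset":[0,0.03,-0.003],"spin":0},{"offset":[0,0.034,-0.003],"spin":0},{"offset":[0,0.025,-0.001],"spin":0},{"offset":[0,0.015,0],"spin":0},{"offset":[0,0,0],"spin":0},{"offset":[0,0,0],"spin":0}]'
python3 - <<'E'
from h import *
go([.6492,.0057,.249],-6.6)
E
```

```text
time_s: 14.45
position: [0.6497, 0.005, 0.3679]
tcp_rot: [[0.0, 0.116, 0.993], [-0.001, 0.993, -0.116], [-1.0, -0.001, 0.0]]
force: [-0.5, -0.2, -1.5]
opening: 0.412
t 14.45 pos [0.6497 0.005  0.3679] yaw -6.68 tilt 0.05 F [-0.5 -0.2 -1.5] open 35.9 j [-9. 34. 80. -0. 65. -3.]
spin(first) -0.001
offset after spin [ 0.1189  0.0006 -0.0006]
offset tool [ 0.1189  0.0007 -0.0006]
```

```bash
python3 -m crank '[{"offset":[0.012,0.0005,-0.0005],"spin":0},{"offset":[0.018,0,0],"spin":0},{"offset":[0.018,0,0],"spin":0},{"offset":[0.018,0,0],"spin":0},{"offset":[0.018,0,0],"spin":0},{"offset":[0.012,0,0],"spin":0},{"offset":[0.01,0,0],"spin":0},{"offset":[0.006,0,0],"spin":0},{"offset":[0,0,0],"spin":0},{"offset":[0,0,0],"spin":0}]'
python3 - <<'E'
from h import *
go([.6492,.0057,.249],-6.6)
c=bot.capture("scene");cv2.imwrite("pics/sc5.png",cv2.resize(c["pixels"][150:310,170:360],None,fx=3.5,fy=3.5))
c=bot.capture("side");cv2.imwrite("pics/si5.png",cv2.resize(c["pixels"][100:260,130:320],None,fx=3.5,fy=3.5))
E
```

```text
time_s: 15.45
position: [0.6496, 0.0058, 0.2562]
tcp_rot: [[0.001, 0.117, 0.993], [-0.0, 0.993, -0.117], [-1.0, -0.0, 0.001]]
force: [0.1, -0.7, -0.9]
opening: 0.412
t 15.45 pos [0.6496 0.0058 0.2562] yaw -6.71 tilt 0.06 F [ 0.1 -0.7 -0.9] open 35.9 j [-9. 43. 85.  0. 53. -3.]
spin(first) -0.002
offset after spin [ 0.0072 -0.0001 -0.0004]
offset tool [ 0.0072 -0.0001 -0.0004]
```

View pics/sc5.png

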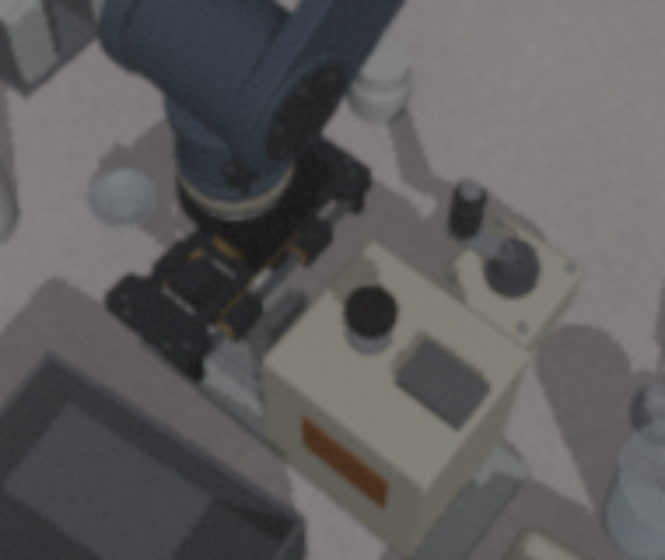

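View pics/si5.png

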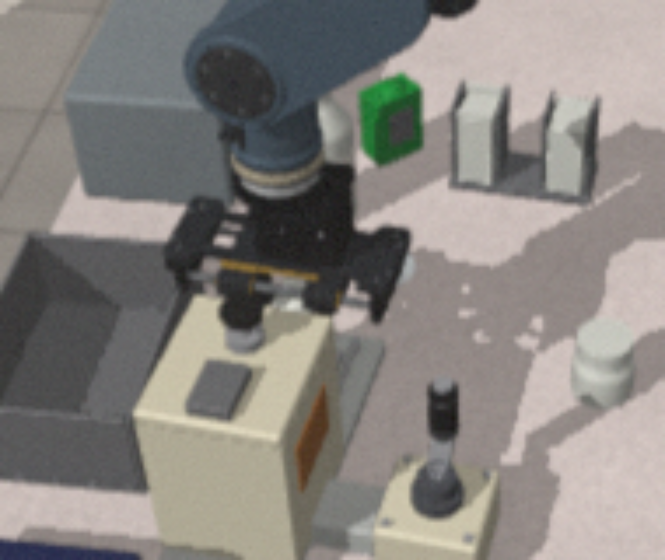

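Going in freely; lower the last few mm to contact.

```bash
python3 -m crank '[{"offset":[0.004,0,0],"spin":0},{"offset":[0.002,0,0],"spin":0},{"offset":[0.001,0,0],"spin":0},{"offset":[0,0,0],"spin":0},{"offset":[0,0,0],"spin":0}]'; python3 -m crank '[{"offset":[0.001,0,0],"spin":0},{"offset":[0,0,0],"spin":0},{"offset":[0,0,0],"spin":0}]'
```

```text
time_s: 16.05
position: [0.6493, 0.0059, 0.2487]
tcp_rot: [[-0.0, 0.117, 0.993], [-0.0, 0.993, -0.117], [-1.0, -0.0, -0.0]]
force: [-0.1, -0.3, -1.7]
opening: 0.411
time_s: 16.35
position: [0.6495, 0.0059, 0.2479]
tcp_rot: [[0.0, 0.117, 0.993], [-0.0, 0.993, -0.117], [-1.0, -0.0, 0.0]]
force: [0.7, -0.5, -0.6]
opening: 0.412
```

```bash
python3 -m crank '[{"offset":[0.001,0,0],"spin":0},{"offset":[0,0,0],"spin":0},{"offset":[0,0,0],"spin":0}]'
python3 - <<'E'
from h import *
for i in range(3): go([.6492,.0057,.249],-6.6); bot.capture("side")
E
```

```text
time_s: 16.65
position: [0.6494, 0.0059, 0.2478]
tcp_rot: [[0.001, 0.117, 0.993], [-0.0, 0.993, -0.117], [-1.0, -0.0, 0.001]]
force: [-1.0, 1.2, 5.7]
opening: 0.414
t 16.65 pos [0.6494 0.0059 0.2478] yaw -6.7 tilt 0.04 F [-1.   1.2  5.7] open 36.0 j [-9. 43. 85. -0. 52. -3.]
spin(first) -0.002
offset after spin [-0.0012 -0.0002 -0.0002]
offset tool [-0.0012 -0.0002 -0.0002]
t 16.7 pos [0.6494 0.0059 0.2478] yaw -6.7 tilt 0.03 F [-1.5 -0.6  5.4] open 35.9 j [-9. 43. 85. -0. 52. -3.]
spin(first) -0.002
offset after spin [-0.0012 -0.0002 -0.0002]
offset tool [-0.0012 -0.0002 -0.0002]
t 16.75 pos [0.6494 0.0059 0.2479] yaw -6.7 tilt 0.04 F [-1.7  1.   5.4] open 35.7 j [-9. 43. 85. -0. 52. -3.]
spin(first) -0.002
offset after spin [-0.0011 -0.0002 -0.0002]
offset tool [-0.0011 -0.0002 -0.0002]
```

```bash
python3 -m crank '[{"offset":[0,0,0],"spin":0},{"offset":[0,0,0],"spin":0},{"offset":[0,0,0],"spin":0},{"offset":[0,0,0],"spin":0},{"offset":[0,0,0],"spin":0}]' 0.08;python3 -m crank '[{"offset":[-0.015,0,0],"spin":0},{"offset":[-0.03,0,0],"spin":0},{"offset":[-0.04,0,0],"spin":0},{"offset":[-0.04,0,0],"spin":0},{"offset":[-0.03,-0.02,0],"spin":0},{"offset":[0,-0.04,0],"spin":0},{"offset":[0,-0.02,0],"spin":0},{"offset":[0,0,0],"spin":0},{"offset":[0,0,0],"spin":0}]'
python3 - <<'E'
from h import *
go([.512,.108,.405],83.4)
c=bot.capture("scene");cv2.imwrite("pics/sc6.png",cv2.resize(c["pixels"][150:310,170:360],None,fx=3.5,fy=3.5));np.savez("scene6.npz",W=cloud(c))
c=bot.capture("wrist");cv2.imwrite("pics/w6.png",c["pixels"]);W=cloud(c);np.savez("wrist6.npz",W=W)
P=W.reshape(-1,3);k=(np.hypot(P[:,0]-.65,P[:,1]-.004)<.05)
for z0,z1 in ((.1,.113),(.113,.125),(.095,.125)):
    m=k&(P[:,2]>z0)&(P[:,2]<z1);print(z0,m.sum(),cv2.minAreaRect(P[m,:2].astype(np.float32)*1000), np.median(P[m,2]),P[m,2].max())
E
```

```text
time_s: 17.3
position: [0.6493, 0.0058, 0.2465]
tcp_rot: [[-0.0, 0.117, 0.993], [0.0, 0.993, -0.117], [-1.0, 0.0, -0.0]]
force: [0.1, -0.0, -0.0]
opening: 0.781
time_s: 18.2
position: [0.6398, -0.0736, 0.4025]
tcp_rot: [[0.001, 0.118, 0.993], [0.001, 0.993, -0.118], [-1.0, 0.001, 0.001]]
force: [-0.3, 0.2, -0.5]
opening: 0.919
t 18.2 pos [ 0.6398 -0.0736  0.4025] yaw -6.77 tilt 0.05 F [-0.3  0.2 -0.5] open 80.0 j [-16.  32.  79.   0.  69. -10.]
spin(first) 1.568
offset after spin [-0.0025 -0.1478 -0.1657]
offset tool [-0.0025  0.1653 -0.1483]
0.1 1807 ((650.6152954101562, 4.078868865966797), (69.49118041992188, 36.109615325927734), 83.58537292480469) 0.10939942803585308 0.11298951319236042
0.113 1215 ((650.244873046875, 4.138877868652344), (78.01660919189453, 35.68307876586914), 83.37049865722656) 0.11703242656804126 0.12123290562031429
0.095 3049 ((650.607421875, 4.0632476806640625), (78.06382751464844, 36.125370025634766), 83.61585998535156) 0.1104493779066274 0.12123290562031429
```

View pics/sc6.png

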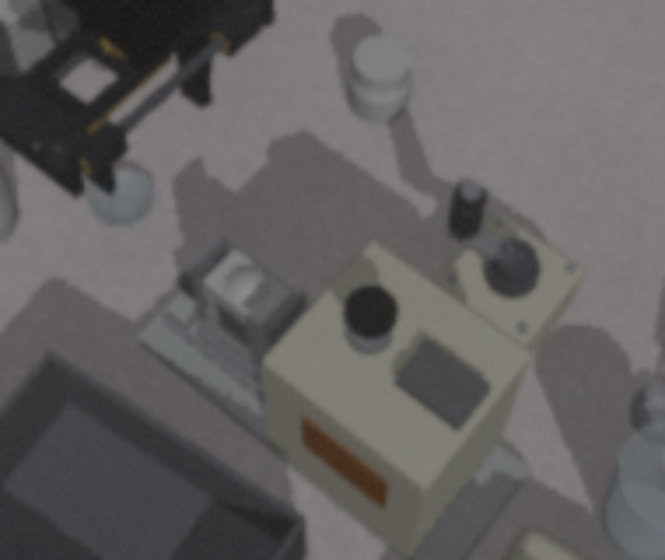

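View pics/w6.png

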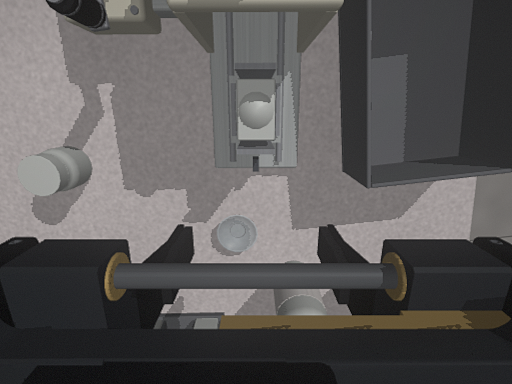

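```bash
python3 -m crank '[{"offset":[0,0,-0.045],"spin":0},{"offset":[0,0.01,-0.045],"spin":0},{"offset":[0,0,-0.03],"spin":-0.1},{"offset":[-0.005,0,0],"spin":-0.148},{"offset":[-0.005,0,0],"spin":-0.148},{"offset":[0,0,0],"spin":-0.148},{"offset":[0,0,0],"spin":-0.148},{"offset":[0,0,0],"spin":-0.148},{"offset":[0,0,0],"spin":-0.148},{"offset":[0,0,0],"spin":-0.148},{"offset":[0,0,0],"spin":-0.148},{"offset":[0,0,0],"spin":-0.148}]' 0.06; python3 -m crank '[{"offset":[0,0,0.02],"spin":-0.14},{"offset":[0,0,0.045],"spin":0},{"offset":[0,0,0.045],"spin":0},{"offset":[0,0,0.045],"spin":0},{"offset":[0,0,0.02],"spin":0},{"offset":[0,0,0],"spin":0},{"offset":[0,0,0],"spin":0}]'
python3 - <<'E'
from h import *
go([.512,.108,.405],83.4)
c=bot.capture("wrist");cv2.imwrite("pics/w7.png",c["pixels"]);W=cloud(c);np.savez("wrist7.npz",W=W)
P=W.reshape(-1,3)
k=(np.hypot(P[:,0]-.512,P[:,1]-.109)<.022)&(P[:,2]>.132)&(P[:,2]<.15);p=P[k];print(k.sum(),p.mean(0),cv2.minAreaRect(p[:,:2].astype(np.float32)*1000))
k=(np.hypot(P[:,0]-.512,P[:,1]-.152)<.09)&(P[:,2]>.05)&(P[:,2]<.062);print("gearbox",k.sum(),cv2.minAreaRect(P[k][:,:2].astype(np.float32)*1000))
for l in ["sleeve"]:
  for r in bot.regions_of(l,c): q=W[r["region"]];print(l,r["p"],r["extent"],np.nanmedian(q,0))
E
```

```text
time_s: 19.5
position: [0.522, -0.0484, 0.4117]
tcp_rot: [[-0.0, -0.969, 0.245], [0.0, 0.245, 0.969], [-1.0, 0.0, 0.0]]
force: [-0.4, 0.2, 0.8]
opening: 0.693
time_s: 20.2
position: [0.5446, 0.1247, 0.4116]
tcp_rot: [[-0.001, -0.994, 0.113], [-0.001, 0.113, 0.994], [-1.0, 0.0, -0.001]]
force: [-0.4, -0.9, 0.6]
opening: 0.688
t 20.2 pos [0.5446 0.1247 0.4116] yaw 83.52 tilt 0.04 F [-0.4 -0.9  0.6] open 59.8 j [  1.  25.  91.  -0.  64. -82.]
spin(first) 0.002
offset after spin [ 0.0066  0.0304 -0.0203]
offset tool [ 0.0066  0.0305 -0.0203]
535 [0.50987962 0.10691441 0.13845204] ((510.762939453125, 106.31927490234375), (23.897193908691406, 24.11372184753418), 1.620902419090271)
gearbox 3530 ((509.84716796875, 151.5626983642578), (84.7809066772461, 83.27979278564453), 83.40872955322266)
sleeve 0.94 [235.8, 161.1, 29.4, 33.9] [0.50459954 0.11112684 0.13457714]
```

View pics/w7.png

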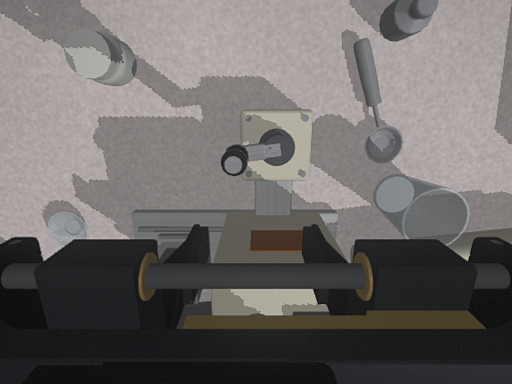

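```bash
python3 - <<'E'
from h import *
go([.5105,.1066,.281],83.5)
E
python3 -m crank '[{"offset":[0,0.0155,-0.011],"spin":0},{"offset":[0,0.0160,-0.0110],"spin":0},{"offset":[0.02,0,0],"spin":0},{"offset":[0.035,0,0],"spin":0},{"offset":[0.035,0,0],"spin":0},{"offset":[0.02,0,0],"spin":0},{"offset":[0,0,0],"spin":0},{"offset":[0,0,0],"spin":0}]'
python3 - <<'E'
from h import *
go([.5105,.1066,.281],83.5)
c=bot.capture("wrist");cv2.imwrite("pics/w8.png",c["pixels"])
E
```

```text
t 20.3 pos [0.5448 0.1233 0.4117] yaw 83.36 tilt 0.04 F [-0.9 -0.5  0.4] open 60.1 j [  1.  25.  91.  -0.  64. -82.]
spin(first) -0.002
offset after spin [ 0.1307  0.0322 -0.0204]
offset tool [ 0.1307  0.0321 -0.0204]
time_s: 21.1
position: [0.5115, 0.1045, 0.302]
tcp_rot: [[-0.0, -0.993, 0.117], [-0.0, 0.117, 0.993], [-1.0, 0.0, -0.0]]
force: [-0.0, 0.2, 0.0]
opening: 0.69
t 21.1 pos [0.5115 0.1045 0.302 ] yaw 83.28 tilt 0.01 F [-0.   0.2  0. ] open 60.1 j [ -1.  31. 102.  -0.  47. -84.]
spin(first) -0.004
offset after spin [0.021  0.0012 0.002 ]
offset tool [0.021  0.0012 0.002 ]
```

View pics/w8.png

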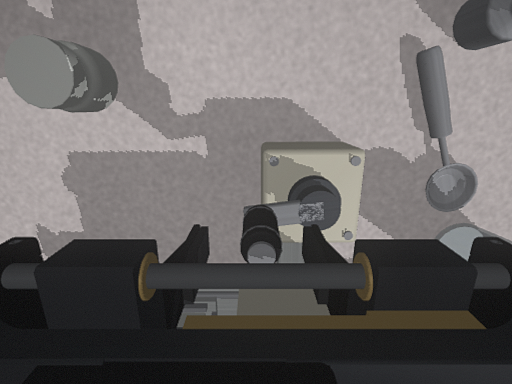

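```bash
python3 -m crank '[{"offset":[0.012,0.001,0.002],"spin":0},{"offset":[0.009,0,0],"spin":0},{"offset":[0,0,0],"spin":0},{"offset":[0,0,0],"spin":0}]'; python3 -m crank '[{"offset":[0,0,0],"spin":0},{"offset":[0,0,0],"spin":0},{"offset":[0,0,0],"spin":0},{"offset":[0,0,0],"spin":0},{"offset":[0,0,0],"spin":0},{"offset":[0,0,0],"spin":0},{"offset":[0,0,0],"spin":0}]' 0.01;python3 - <<'E'
from h import *
go([.5105,.1066,.281],83.5)
E
```

```text
time_s: 21.55
position: [0.5103, 0.1077, 0.2806]
tcp_rot: [[-0.0, -0.993, 0.115], [-0.0, 0.115, 0.993], [-1.0, 0.0, -0.0]]
force: [0.2, -0.1, 0.2]
opening: 0.692
time_s: 22.25
position: [0.5104, 0.1078, 0.2809]
tcp_rot: [[0.0, -0.993, 0.116], [0.001, 0.116, 0.993], [-1.0, -0.0, 0.001]]
force: [0.2, 1.5, 2.2]
opening: 0.276
t 22.25 pos [0.5104 0.1078 0.2809] yaw 83.35 tilt 0.04 F [0.2 1.5 2.2] open 24.0 j [ -0.  33. 103.   0.  44. -84.]
spin(first) -0.003
offset after spin [-0.0001 -0.0002 -0.0012]
offset tool [-0.0001 -0.0002 -0.0012]
```

```bash
cat > arc.py <<'E'
from h import *
import sys
ax=np.array([float(sys.argv[1]),float(sys.argv[2])]);n=int(sys.argv[3]);step=float(sys.argv[4])
s=bot.read_state();p=s["position"][:2];R=s["tcp_rot"];d=p-ax
a=np.arctan2(d[1],d[0]);print("pos",s["position"].round(4),"r",np.hypot(*d).round(4),"ang",np.degrees(a).round(1),"F",s["force"].round(1),"t",round(s["time_s"],2))
rows=[];cur=p.copy()
cum=np.zeros(2);T=[]
for i in range(1,n+1):
    t=ax+.045*np.array([np.cos(a-step*i),np.sin(a-step*i)])
    w=np.array([t[0]-p[0],t[1]-p[1],0]);o=(R.T@w)[1:]
    r=np.round(o-cum,4);cum=cum+r;rows.append('{"offset":[0,%g,%g],"spin":0}'%tuple(r))
print("["+",".join(rows)+"]")
E
python3 arc.py .5102 .1524 8 .2
```

```text
pos [0.5104 0.1078 0.2809] r 0.0446 ang -89.8 F [0.2 1.5 2.2] t 22.25
[{"offset":[0,0.0089,-0.0006],"spin":0},{"offset":[0,0.0089,0.0016],"spin":0},{"offset":[0,0.0083,0.0034],"spin":0},{"offset":[0,0.0075,0.0049],"spin":0},{"offset":[0,0.0064,0.0063],"spin":0},{"offset":[0,0.005,0.0075],"spin":0},{"offset":[0,0.0035,0.0083],"spin":0},{"offset":[0,0.0017,0.0088],"spin":0}]
```

```bash
python3 -m crank '[{"offset":[0,0.009,-0.0006],"spin":0},{"offset":[0,0.009,0.0016],"spin":0},{"offset":[0,0.0083,0.0034],"spin":0},{"offset":[0,0.0075,0.005],"spin":0}]'; python3 -m crank '[{"offset":[0,0.0064,0.0063],"spin":0},{"offset":[0,0.005,0.0075],"spin":0},{"offset":[0,0.0035,0.0083],"spin":0},{"offset":[0,0.0017,0.0088],"spin":0},{"offset":[0,0,0],"spin":0}]'
python3 - <<'E'
from h import *
c=bot.capture("side");cv2.imwrite("pics/s9.png",cv2.resize(c["pixels"][140:300,150:340],None,fx=3.5,fy=3.5))
E
python3 arc.py .5102 .1524 8 .2
```

```text
time_s: 22.65
position: [0.4779, 0.1208, 0.2809]
tcp_rot: [[0.003, -0.993, 0.116], [-0.001, 0.116, 0.993], [-1.0, -0.003, -0.0]]
force: [5.8, 1.1, -5.1]
opening: 0.28
time_s: 23.15
position: [0.4647, 0.1545, 0.2809]
tcp_rot: [[0.0, -0.993, 0.114], [0.0, 0.114, 0.993], [-1.0, -0.0, 0.001]]
force: [4.2, 2.1, -1.8]
opening: 0.276
pos [0.4648 0.1543 0.2809] r 0.0455 ang 177.6 F [ 4.3  2.9 -1. ] t 23.2
[{"offset":[0,-0.0007,0.009],"spin":0},{"offset":[0,-0.002,0.0088],"spin":0},{"offset":[0,-0.0038,0.0082],"spin":0},{"offset":[0,-0.0052,0.0072],"spin":0},{"offset":[0,-0.0066,0.0061],"spin":0},{"offset":[0,-0.0077,0.0047],"spin":0},{"offset":[0,-0.0085,0.003],"spin":0},{"offset":[0,-0.0089,0.0013],"spin":0}]
```

View pics/s9.png

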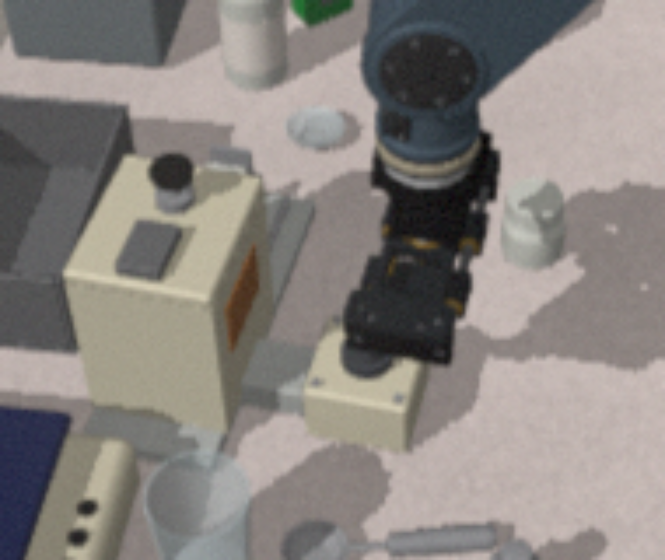

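```bash
python3 -m crank '[{"offset":[0,-0.001,0.009],"spin":0},{"offset":[0,-0.002,0.0088],"spin":0},{"offset":[0,-0.0038,0.0082],"spin":0},{"offset":[0,-0.0052,0.0072],"spin":0},{"offset":[0,-0.0066,0.0061],"spin":0},{"offset":[0,-0.0077,0.0047],"spin":0},{"offset":[0,-0.0085,0.003],"spin":0},{"offset":[0,-0.0089,0.0013],"spin":0},{"offset":[0,0,0],"spin":0}]'; python3 arc.py .5106 .1524 10 .2
```

```text
time_s: 24.1
position: [0.5139, 0.1975, 0.2808]
tcp_rot: [[-0.002, -0.993, 0.116], [0.002, 0.116, 0.993], [-1.0, 0.002, 0.001]]
force: [-0.8, 1.8, 4.4]
opening: 0.281
pos [0.5139 0.1975 0.2808] r 0.0452 ang 85.8 F [-0.8  1.8  4.4] t 24.1
[{"offset":[0,-0.009,-0.0007],"spin":0},{"offset":[0,-0.0087,-0.0023],"spin":0},{"offset":[0,-0.008,-0.004],"spin":0},{"offset":[0,-0.0071,-0.0055],"spin":0},{"offset":[0,-0.0059,-0.0068],"spin":0},{"offset":[0,-0.0044,-0.0078],"spin":0},{"offset":[0,-0.0028,-0.0085],"spin":0},{"offset":[0,-0.001,-0.009],"spin":0},{"offset":[0,0.0007,-0.0089],"spin":0},{"offset":[0,0.0026,-0.0086],"spin":0}]
```

```bash
python3 -m crank '[{"offset":[0,-0.009,-0.0007],"spin":0},{"offset":[0,-0.0087,-0.0023],"spin":0},{"offset":[0,-0.008,-0.004],"spin":0},{"offset":[0,-0.0071,-0.0055],"spin":0},{"offset":[0,-0.0059,-0.0068],"spin":0},{"offset":[0,-0.0044,-0.0078],"spin":0},{"offset":[0,-0.0028,-0.0085],"spin":0},{"offset":[0,-0.001,-0.009],"spin":0},{"offset":[0,0.0007,-0.0089],"spin":0},{"offset":[0,0.0026,-0.0086],"spin":0},{"offset":[0,0,0],"spin":0}]'; python3 arc.py .5106 .1524 10 .2
```

```text
time_s: 25.2
position: [0.5487, 0.1285, 0.2807]
tcp_rot: [[-0.005, -0.993, 0.117], [-0.0, 0.117, 0.993], [-1.0, 0.005, -0.001]]
force: [-4.1, 1.0, 7.2]
opening: 0.278
pos [0.5487 0.1285 0.2807] r 0.045 ang -32.2 F [-4.1  1.   7.2] t 25.2
[{"offset":[0,0.0046,-0.0077],"spin":0},{"offset":[0,0.0061,-0.0066],"spin":0},{"offset":[0,0.0073,-0.0053],"spin":0},{"offset":[0,0.0082,-0.0037],"spin":0},{"offset":[0,0.0087,-0.002],"spin":0},{"offset":[0,0.009,-0.0003],"spin":0},{"offset":[0,0.0089,0.0016],"spin":0},{"offset":[0,0.0083,0.0033],"spin":0},{"offset":[0,0.0076,0.0048],"spin":0},{"offset":[0,0.0064,0.0063],"spin":0}]
```

```bash
python3 -m crank '[{"offset":[0,0.0046,-0.0077],"spin":0},{"offset":[0,0.0061,-0.0066],"spin":0},{"offset":[0,0.0073,-0.0053],"spin":0},{"offset":[0,0.0082,-0.0037],"spin":0},{"offset":[0,0.0087,-0.002],"spin":0},{"offset":[0,0.009,-0.0003],"spin":0},{"offset":[0,0.0089,0.0016],"spin":0},{"offset":[0,0.0083,0.0033],"spin":0},{"offset":[0,0.0076,0.0048],"spin":0},{"offset":[0,0.0064,0.0063],"spin":0},{"offset":[0,0,0],"spin":0}]'; python3 arc.py .5106 .1524 8 .1
python3 - <<'E'
from h import *
c=bot.capture("scene");cv2.imwrite("pics/sc10.png",cv2.resize(c["pixels"][150:310,170:360],None,fx=3.5,fy=3.5))
E
```

```text
time_s: 26.3
position: [0.4725, 0.1291, 0.2808]
tcp_rot: [[-0.004, -0.993, 0.115], [-0.0, 0.115, 0.993], [-1.0, 0.004, -0.001]]
force: [-1.8, -1.1, 6.7]
opening: 0.281
pos [0.4725 0.1291 0.2808] r 0.0446 ang -148.5 F [-1.8 -1.1  6.7] t 26.3
[{"offset":[0,0.0029,0.0034],"spin":0},{"offset":[0,0.0022,0.004],"spin":0},{"offset":[0,0.0018,0.0041],"spin":0},{"offset":[0,0.0014,0.0043],"spin":0},{"offset":[0,0.001,0.0044],"spin":0},{"offset":[0,0.0005,0.0044],"spin":0},{"offset":[0,0,0.0045],"spin":0},{"offset":[0,-0.0004,0.0045],"spin":0}]
```

View pics/sc10.png

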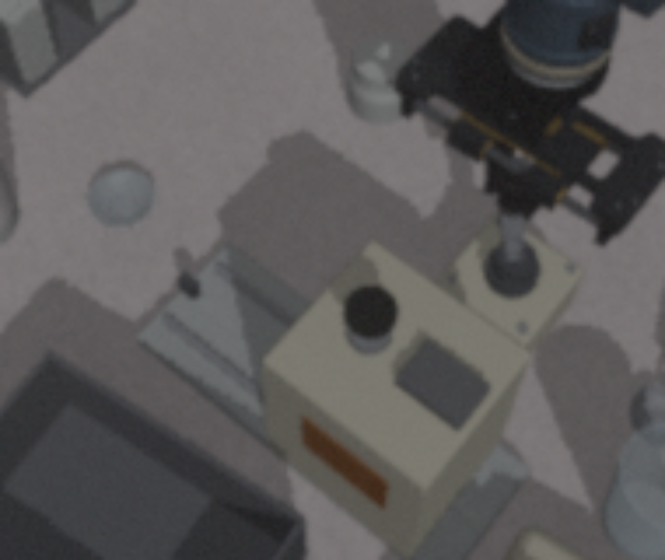

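```bash
python3 -m crank '[{"offset":[0,0.0029,0.0034],"spin":0},{"offset":[0,0.0022,0.004],"spin":0},{"offset":[0,0.0018,0.0041],"spin":0},{"offset":[0,0.0014,0.0043],"spin":0},{"offset":[0,0.001,0.0044],"spin":0},{"offset":[0,0.0005,0.0044],"spin":0},{"offset":[0,0,0],"spin":0}]'; python3 arc.py .5106 .1524 5 .05
```

```text
time_s: 27.05
position: [0.4658, 0.1547, 0.2808]
tcp_rot: [[-0.005, -0.993, 0.115], [-0.0, 0.115, 0.993], [-1.0, 0.005, -0.001]]
force: [-2.4, -0.5, 7.8]
opening: 0.28
pos [0.4658 0.1547 0.2808] r 0.0448 ang 177.1 F [-2.4 -0.5  7.8] t 27.05
[{"offset":[0,0.0002,0.0022],"spin":0},{"offset":[0,0,0.0023],"spin":0},{"offset":[0,-0.0001,0.0022],"spin":0},{"offset":[0,-0.0003,0.0023],"spin":0},{"offset":[0,-0.0003,0.0022],"spin":0}]
```

```bash
python3 -m crank '[{"offset":[0,0,0.0022],"spin":0},{"offset":[0,0,0.0022],"spin":0},{"offset":[0,0,0],"spin":0}]'; python3 -m crank '[{"offset":[0,-0.0002,0.0022],"spin":0},{"offset":[0,0,0],"spin":0}]';  python3 -m crank '[{"offset":[0,-0.0003,0.0022],"spin":0},{"offset":[0,0,0],"spin":0}]'; python3 arc.py .5106 .1524 5 .05
```

```text
time_s: 27.35
position: [0.4662, 0.1578, 0.2807]
tcp_rot: [[-0.006, -0.994, 0.113], [-0.004, 0.113, 0.994], [-1.0, 0.006, -0.004]]
force: [-2.9, -8.1, 8.9]
opening: 0.276
time_s: 27.55
position: [0.4664, 0.1587, 0.2807]
tcp_rot: [[-0.008, -0.994, 0.111], [-0.007, 0.111, 0.994], [-1.0, 0.007, -0.008]]
force: [-4.4, -15.0, 10.3]
opening: 0.279
time_s: 27.75
position: [0.4668, 0.1595, 0.2807]
tcp_rot: [[-0.009, -0.994, 0.109], [-0.011, 0.109, 0.994], [-1.0, 0.008, -0.011]]
force: [-3.3, -22.2, 11.8]
opening: 0.281
pos [0.4668 0.1595 0.2807] r 0.0444 ang 170.8 F [ -3.3 -22.2  11.8] t 27.75
[{"offset":[0,0.0004,0.0023],"spin":0},{"offset":[0,-0.0003,0.0022],"spin":0},{"offset":[0,-0.0004,0.0022],"spin":0},{"offset":[0,-0.0005,0.0022],"spin":0},{"offset":[0,-0.0006,0.0022],"spin":0}]
```

```bash
python3 -m crank '[{"offset":[0,0,-0.0025],"spin":0},{"offset":[0,0,-0.0025],"spin":0},{"offset":[0,0,0],"spin":0}]'; python3 arc.py .5106 .1524 1 .05
```

```text
time_s: 28.05
position: [0.4663, 0.1573, 0.2807]
tcp_rot: [[-0.007, -0.993, 0.115], [-0.001, 0.115, 0.993], [-1.0, 0.007, -0.002]]
force: [-4.8, -3.2, 7.4]
opening: 0.276
pos [0.4663 0.1573 0.2807] r 0.0445 ang 173.7 F [-4.8 -3.2  7.4] t 28.05
[{"offset":[0,0.0004,0.0022],"spin":0}]
```

```bash
python3 -m crank '[{"offset":[0,0,0],"spin":0},{"offset":[0,0,0],"spin":0},{"offset":[0,0,0],"spin":0},{"offset":[0,0,0],"spin":0}]' 0.06; python3 -m crank '[{"offset":[-0.01,0,0],"spin":0},{"offset":[-0.03,0,0],"spin":0},{"offset":[-0.04,0,0],"spin":0},{"offset":[-0.04,0,0],"spin":0},{"offset":[-0.02,0,0],"spin":0},{"offset":[0,0,0],"spin":0},{"offset":[0,0,0],"spin":0}]'
python3 - <<'E'
from h import *
go([.663,.112,.42],83.5)
for n in ["scene","side","wrist"]:
    c=bot.capture(n);W=cloud(c);np.savez(n+"11.npz",W=W);cv2.imwrite(f"pics/{n}11.png",c["pixels"])
    P=W.reshape(-1,3)
    k=(np.hypot(P[:,0]-.663,P[:,1]-.112)<.03)&(P[:,2]>.2)&(P[:,2]<.22)
    if k.sum()>20: print(n,"plunger",k.sum(),P[k].mean(0),cv2.minAreaRect(P[k][:,:2].astype(np.float32)*1000))
    k=(np.hypot(P[:,0]-.467,P[:,1]-.158)<.025)&(P[:,2]>.132)&(P[:,2]<.15)
    if k.sum()>20: print(n,"sleeve",k.sum(),P[k].mean(0),cv2.minAreaRect(P[k][:,:2].astype(np.float32)*1000))
E
```

```text
time_s: 28.45
position: [0.4683, 0.1582, 0.2804]
tcp_rot: [[-0.001, -0.993, 0.115], [0.0, 0.115, 0.993], [-1.0, 0.001, 0.0]]
force: [-0.8, 0.1, -0.7]
opening: 0.557
time_s: 29.15
position: [0.468, 0.1581, 0.4211]
tcp_rot: [[0.001, -0.993, 0.115], [0.0, 0.115, 0.993], [-1.0, -0.001, 0.0]]
force: [0.8, 0.4, -0.9]
opening: 0.694
t 29.15 pos [0.468  0.1581 0.4211] yaw 83.37 tilt 0.04 F [ 0.8  0.4 -0.9] open 60.3 j [  6.  19.  99.   0.  62. -78.]
spin(first) -0.002
offset after spin [ 0.0011 -0.199  -0.0237]
offset tool [ 0.0012 -0.199  -0.0233]
scene plunger 188 [0.6644643  0.11418246 0.20867244] ((663.09619140625, 113.9317855834961), (32.153812408447266, 32.524349212646484), 68.90702819824219)
scene sleeve 61 [0.46921557 0.15773743 0.13723746] ((469.2352600097656, 157.5930633544922), (22.708816528320312, 20.892953872680664), 89.2330093383789)
side plunger 115 [0.66052385 0.11629504 0.20939533] ((661.0693969726562, 113.5320816040039), (33.57245635986328, 31.14484405517578), 55.700889587402344)
side sleeve 63 [0.46429773 0.16074284 0.13821532] ((464.2890930175781, 160.3612823486328), (23.381023406982422, 22.023561477661133), 21.446067810058594)
wrist sleeve 465 [0.46394362 0.15560111 0.13843284] ((465.2384948730469, 155.1182403564453), (23.890975952148438, 23.985994338989258), 83.23360443115234)
```

View pics/wrist11.png

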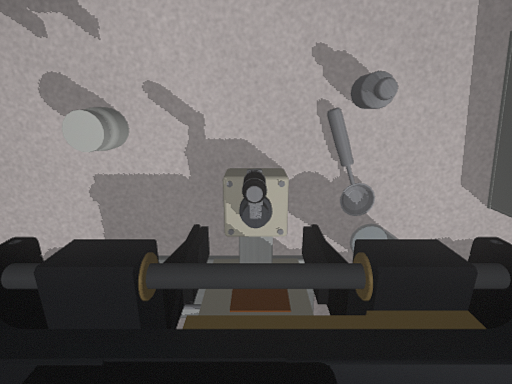

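Run:
```python
from h import *
from scipy.optimize import least_squares
for f,s0 in (("wrist7",(.5105,.1066)),("wrist11",(.4655,.156)),("scene",(.5135,.1095)),("scene11",(.4685,.1585)),("side",(.51,.111)),("side11",(.4645,.16))):
    W=np.load(f+".npz")["W"].reshape(-1,3);W=W[~np.isnan(W[:,0])]
    k=(np.hypot(W[:,0]-.511,W[:,1]-.152)<.075)&(W[:,2]>.05)&(W[:,2]<.062)
    p=W[k&(abs(W[:,2]-np.median(W[k,2]))<.004)];r=cv2.minAreaRect(p[:,:2].astype(np.float32)*1000)
    m=(np.hypot(W[:,0]-s0[0],W[:,1]-s0[1])<.018)&(W[:,2]>.133)&(W[:,2]<.15)
    # top ring: bounding rect centre
    c=np.array(cv2.minEnclosingCircle(W[m][:,:2].astype(np.float32)*1000)[0])
    q=cv2.minAreaRect(W[m][:,:2].astype(np.float32)*1000)
    d=c-np.array(r[0]);d2=np.array(q[0])-np.array(r[0]);print(f,np.round(r[0],1),np.round(r[1],1),np.round(c,1),np.round(q[0],1),"ang",np.degrees(np.arctan2(d[1],d[0])).round(1),np.degrees(np.arctan2(d2[1],d2[0])).round(1))
```

```text
wrist7 [509.9 151.7] [84.  83.3] [510.9 106.3] [510.8 106.2] ang -88.8 -88.9
wrist11 [509.  151.6] [84.5 82.9] [465.5 155.4] [465.5 155.3] ang 174.9 175.2
scene [511.9 153.9] [84.1 84.4] [513.3 109.3] [514.3 109.1] ang -88.2 -86.9
scene11 [512.1 153.6] [84.2 84.8] [468.2 158.2] [468.5 157.8] ang 174.0 174.4
side [509.9 154.6] [86.  84.2] [510.8 110.3] [509.9 111. ] ang -88.7 -90.0
side11 [510.5 154.6] [86.3 85.3] [464.6 161.3] [463.3 160.3] ang 171.7 173.1
```

```bash
python3 -m crank '[{"offset":[-0.01,-0.02,0],"spin":0},{"offset":[0,-0.04,-0.005],"spin":0},{"offset":[0,-0.045,-0.006],"spin":0},{"offset":[0,-0.045,-0.006],"spin":0},{"offset":[0,-0.03,-0.005],"spin":0},{"offset":[0,-0.018,0],"spin":0},{"offset":[0,0,0],"spin":0},{"offset":[0,0,0],"spin":0},{"offset":[0,0,0],"spin":0}]' 0
python3 - <<'E'
from h import *
go([.6626,.1130,.396],83.4)
for n in ["scene","side"]:
    c=bot.capture(n);cv2.imwrite(f"pics/{n}12.png",cv2.resize(c["pixels"][130:290,170:360] if n=="scene" else c["pixels"][120:280,120:310],None,fx=3.5,fy=3.5))
E
```

```text
time_s: 30.2
position: [0.6613, 0.1137, 0.4298]
tcp_rot: [[-0.003, -0.993, 0.115], [0.0, 0.115, 0.993], [-1.0, 0.003, -0.0]]
force: [0.6, 0.5, -0.1]
opening: 0.019
t 30.2 pos [0.6613 0.1137 0.4298] yaw 83.39 tilt 0.18 F [ 0.6  0.5 -0.1] open 1.7 j [  0.  33.  73.   0.  74. -83.]
spin(first) -0.0
offset after spin [ 0.0338 -0.0014 -0.0006]
offset tool [ 0.0338 -0.0015 -0.0006]
```

View pics/scene12.png

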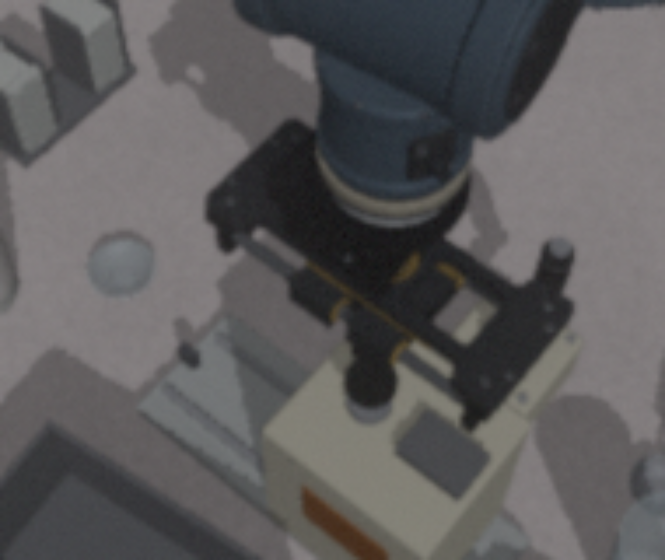

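View pics/side12.png

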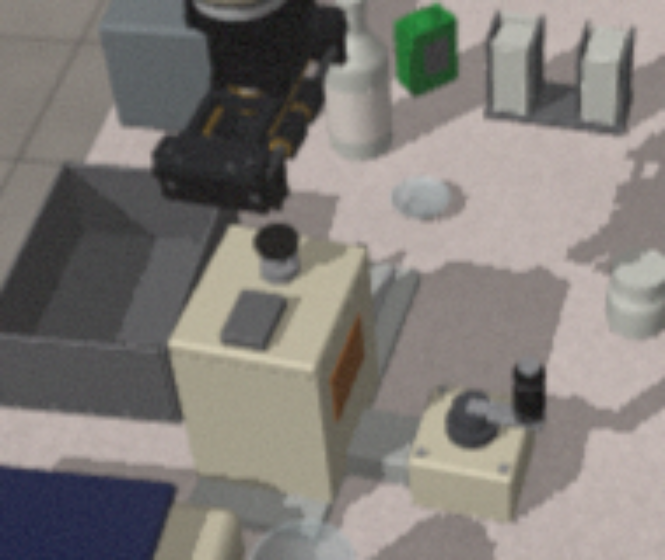

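```bash
python3 -m crank '[{"offset":[0.015,-0.0015,-0.0005],"spin":0},{"offset":[0.015,0,0],"spin":0},{"offset":[0.004,0,0],"spin":0},{"offset":[0,0,0],"spin":0}]';python3 -m crank '[{"offset":[0.004,0,0],"spin":0},{"offset":[0.004,0,0],"spin":0},{"offset":[0,0,0],"spin":0}]'; python3 -m crank '[{"offset":[0.005,0,0],"spin":0},{"offset":[0.004,0,0],"spin":0},{"offset":[0,0,0],"spin":0}]'
```

```text
time_s: 30.7
position: [0.6634, 0.1127, 0.3954]
tcp_rot: [[-0.003, -0.993, 0.115], [-0.0, 0.115, 0.993], [-1.0, 0.003, -0.0]]
force: [-0.1, -0.5, 0.0]
opening: 0.007
time_s: 31.0
position: [0.6642, 0.1127, 0.3895]
tcp_rot: [[0.002, -0.993, 0.116], [0.0, 0.116, 0.993], [-1.0, -0.002, 0.0]]
force: [0.1, 0.0, 4.0]
opening: 0.0
time_s: 31.3
position: [0.6642, 0.1127, 0.381]
tcp_rot: [[0.002, -0.993, 0.116], [0.0, 0.116, 0.993], [-1.0, -0.002, 0.0]]
force: [-0.9, -0.2, 7.7]
opening: 0.003
```

```bash
python3 -m crank '[{"offset":[0.004,0,0],"spin":0},{"offset":[0.003,0,0],"spin":0},{"offset":[0,0,0],"spin":0},{"offset":[0,0,0],"spin":0}]'
```

```text
time_s: 31.7
position: [0.6639, 0.1128, 0.3794]
tcp_rot: [[0.005, -0.993, 0.115], [-0.0, 0.115, 0.993], [-1.0, -0.005, 0.0]]
force: [-7.5, -0.5, 24.5]
opening: 0.004
```

```bash
python3 -m crank '[{"offset":[0,0,0],"spin":0},{"offset":[0,0,0],"spin":0},{"offset":[0,0,0],"spin":0},{"offset":[0,0,0],"spin":0},{"offset":[0,0,0],"spin":0},{"offset":[0,0,0],"spin":0},{"offset":[0,0,0],"spin":0},{"offset":[0,0,0],"spin":0}]'; python3 -m crank '[{"offset":[-0.005,0,0],"spin":0},{"offset":[-0.008,0,0],"spin":0},{"offset":[-0.012,0,0],"spin":0},{"offset":[-0.03,0,0],"spin":0},{"offset":[-0.04,0,0],"spin":0},{"offset":[-0.01,0.02,0],"spin":0},{"offset":[0,0.05,0],"spin":0},{"offset":[0,0.05,0],"spin":0},{"offset":[0,0.05,0],"spin":0},{"offset":[0,0.03,0],"spin":0},{"offset":[0,0,0],"spin":0},{"offset":[0,0,0],"spin":0}]'
python3 - <<'E'
from h import *
go([.6626,.1130,.396],83.4)
for n in ["scene","side","wrist"]:
    c=bot.capture(n);W=cloud(c);np.savez(n+"13.npz",W=W);cv2.imwrite(f"pics/{n}13.png",c["pixels"])
    cv2.imwrite(f"pics/{n}13z.png",cv2.resize(c["pixels"][130:330,160:400] if n=="scene" else c["pixels"][100:330,120:320],None,fx=2.6,fy=2.6))
    P=W.reshape(-1,3);k=(np.hypot(P[:,0]-.663,P[:,1]-.113)<.03)&(P[:,2]>.19)&(P[:,2]<.22);print(n,k.sum(),np.nanmedian(P[k],0))
E
```

```text
time_s: 32.5
position: [0.6639, 0.1128, 0.3794]
tcp_rot: [[0.005, -0.993, 0.115], [-0.0, 0.115, 0.993], [-1.0, -0.005, 0.0]]
force: [-8.1, -0.4, 23.5]
opening: 0.004
time_s: 33.7
position: [0.4651, 0.1358, 0.4783]
tcp_rot: [[0.002, -0.993, 0.115], [-0.0, 0.115, 0.993], [-1.0, -0.002, 0.0]]
force: [0.6, 0.2, -0.3]
opening: 0.009
t 33.7 pos [0.4651 0.1358 0.4783] yaw 83.39 tilt 0.09 F [ 0.6  0.2 -0.3] open 0.8 j [  3.  14.  96.  -0.  70. -80.]
spin(first) -0.0
offset after spin [ 0.0823 -0.1988  0.    ]
offset tool [ 0.0826 -0.1987  0.    ]
scene 190 [0.66485175 0.11415682 0.20882673]
side 116 [0.66023574 0.11895167 0.21005313]
wrist 0 [nan nan nan]
  return np.nanmean(a, axis, out=out, keepdims=keepdims)
```

View pics/scene13z.png

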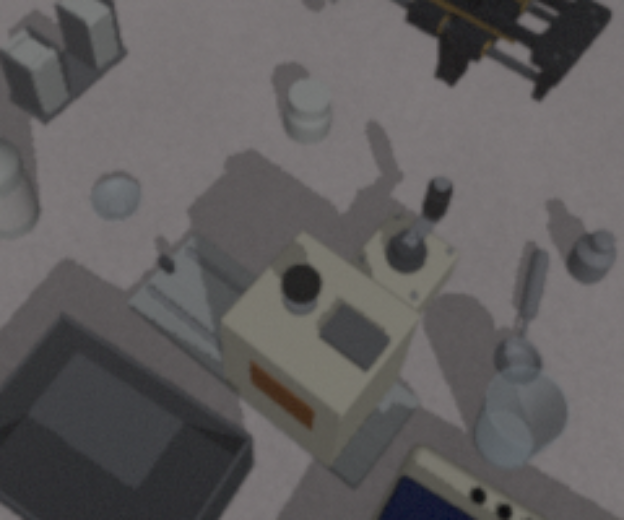

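View pics/side13.png

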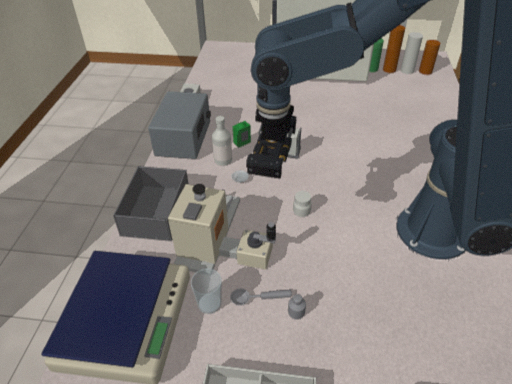

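Run:
```python
from rig import bot
print(bot.hand_in())
```

```text
the job is handed in; nothing more can be done
None
```

I did the whole job in the order asked and handed it in at about 34 s of the 72 s allowed; the hand-in gives no verdict.

**Cassette:** I lifted the domed cassette out of the middle slot by its ends and stood it on the open counter. I re-gripped it on its broad faces and seated it in the cradle. After release it measured a top height of 109 mm (110 expected), within about 1 mm of the cradle centre.

**Crank:** I held it by the sleeve the whole way and wound it clockwise about 7.9 rad until it hit the stop, which I felt as 22 N. After release, three cameras put the arm at 172–175°, against about 173.5° at the stop. They differ by a few degrees, so I can't rule out a very small spring-back. I did not see the carriage itself under the hood; that it is home rests on the crank angle and the stop force.

**Plunger:** I pressed it to its stop, with the fingertips at 197 mm and 24 N, held it for over 0.8 s and released it. It measured 209–210 mm high afterwards (211 mm when up).

**Surroundings:** The last pictures show the other cassettes, the green look-alike and the bystanders where they stood. The arm was clear and touching nothing.

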